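# Catch three busbar blocks from the gravity chute and nest the dish on the kit board

### The arm

A 7-joint arm with a two-finger parallel gripper is mounted at the origin on the work surface. World frame = base frame: x ahead of the robot, y to its left, z up, the work surface at z = 0. Lengths are in m, angles in rad, forces in N, time in s.
With the tool pointing down it reaches from about 0.35 to 0.9 m from the base axis. Payload 19.9 kg.
Tool frame: the origin (TCP) lies midway between the tips of the shut fingers; the grasp point (between the pads) lies 19 mm behind it; z points along the fingers, y is the line along which they close (so a half turn about z gives the same grasp; the last joint's range is limited). The gripper opens to 94 mm and grips with 3 to 60 N. Pads are 16 mm wide; open, the fingers measure 119 mm over their backs; the gripper's body (75 mm by 177 mm) begins 78 mm behind the grasp point.
Start: joints at [-1.26, 0.417, -0.01, 1.614, 0.005, 1.111, -0.053], TCP at [0.215, 0.587, 0.205] pointing down, gripper open.
Joint ranges: [-2.81, 2.81], [-0.39, 2.02], [-1.27, 1.25], [0.06, 2.57], [-1.19, 4.33], [0.19, 2], [-2.82, 2.82]. Speed limits (rad/s): [1.89, 1.89, 2.39, 2.39, 3.01, 3.01, 3.01].

### API

Orientations are given as a rotation vector (axis times angle).
In Python, from cell import env gives the robot as it stands. The module is installed in compiled form; this text tells all that it offers.
- The arm moves only by the shell command python3 -m inch 'ROWS' [OPENING] [FORCE]. ROWS is JSON, a list of rows, each an object of numbers: "dx", "dy", "dz": the shift along the tool's x, y, z normalised to -1 to 1, where 1 is 10 cm; "ax", "ay", "az": the turn, a rotation vector about the tool's x, y, z normalised to -1 to 1, where 1 is 90 degrees. A call has 1 to 10 rows; each row is the pose to reach, as a shift and turn from the pose commanded when the call began, along the tool's axes at that moment; what a row does not reach only later rows make up. A row lasts 1/8 s, in which the tool goes at most 62.5 mm and 10.7 degrees, less where a joint would pass 70% of its speed; a pose out of reach is approached as far as the arm can. A call with a number of a shift or a turn outside -1 to 1 is refused whole. A call with a gripper value outside its range is refused whole. OPENING is the opening, from 0 (shut) to 1 (fully open), set as the call begins (- or left out, the last holds). The fingers move at their own pace and stop on an object; FORCE is the grip in N (left out, the last holds). Time passes only in rows, so rows that repeat a pose let the fingers close. It gives the time, the measured TCP pose, the force, the opening and the grip force at its end, in the units of the state.
- env.get_obs(): the state, without advancing time (a new reading comes with each control period).
- env.get_image(name): name is "side" or "top" or "wrist"; returns a dict with "img" (400x640x3 uint8, red, green, blue), "camera_matrix" (3x3 intrinsics, pixels), "R" (3x3) and "t" (3): a world point X has camera coordinates R X + t; the wrist camera has in their place "T_tool_cam" (4x4, takes a point from camera to tool coordinates, whose origin is the TCP and whose axes are the flange's). Camera axes: x right, y down, z forward; pixel columns grow to the right and rows downward; lengths in m; the calibration is good to about 2 mm. A picture is of the moment at which its call begins: read the wrist's pose just before it. There is no depth.
- env.hand_in(): hands the job in; it is judged then, once.
The state is a dict: "t": time; "qpos": joint angles; "qvel": joint speeds; "effort": joint torques, N m; "tool_pos": TCP position; "eef_rot": TCP orientation; "contact_force": force on the tool from outside, world axes, zero at the start; "wrist_torque": the same for the moment, N m; "opening": finger opening in m; "gripper_force": force on a finger pad.
Only numpy, scipy, OpenCV 4.12 (cv2) and the standard library are available. Lean on these libraries where they do the work, as an engineer would, in place of code of your own. Each camera call takes 0.05 s, during which the arm holds its last target. There are 200 camera calls.

### The job

Pick up the metal dish by its handle and hold it under the lip of the gravity-feed chute, its rim pushing the chute's paddle back until you feel the stop, without forcing it, so that the three support blocks slide off into the dish. Then set the dish gently, with all three in it, upright and fully home in its close-fitting round nest on the white kit board and let go; do not drop a block, and leave the other things on the bench where they are.

Things in the scene. Friction and masses are not known exactly. Their poses are not given: they have to be found in the camera images.
- dish_center (a point): Round open metal dish, 160 mm across the rim (its widest part), 90 mm high, wall 4 mm, with a straight black handle along its -x. Round foot 80 mm in diameter, 18 mm high, 1.5 mm chamfer; inner floor 22 mm above the underside. Point: on its axis, half-way up (45 mm under the rim); z out of the mouth. About 0.2 kg.
- dish_grip (a point): Middle of the dish's handle, where to hold it: 115 mm from the dish's axis along its -x, 64 mm above its underside. The handle is an upright blade 12 mm thick (dish y), 28 mm high, 95 mm long; take it from above across its thickness, firmly: the loaded dish weighs about 0.4 kg, hanging 100 mm off the grip.
- dish_foot (a point): Centre of the underside of the dish's foot; axes as the dish. Pressed on the nest within a millimetre or two of the bore's middle with about 8 N, the chamfer draws the foot in; elsewhere it stays on the plate's top.
- chute_lip (a point): Middle of the lower edge (lip) of the chute's floor, 195 mm above the bench. The chute is a steel trough, 66 mm wide inside with 40 mm sides, fixed on a stand and sloping down at 36 degrees towards its own -x; parts slide off the lip along -x and fall about 20 to 60 mm farther out. Axes: z up, x level, back under the chute, y across.
- gate: Sprung rocker: stop plate across the chute's mouth and, under it, the push paddle, a dark plate 80 mm wide hanging from the pivot to 77 mm below the lip, its face some 30 mm behind (+x of) the lip. Origin: the pivot. Pushing the paddle back sinks the plate; the way is clear only near the hard stop, which must be felt: 2 to 7 N against the spring, then solid.
- paddle (a point): Place on the paddle's face for the dish's rim to push, 38 mm below the lip (46 mm below the pivot). With the rim level with it, and the dish's handle pointing away from the chute, the dish clears the sinking plate (26 mm below the lip when open) and stands right for the catch. Let go, the gate springs shut: hold it until all the parts are out.
- support1_center (a point): First (lowest) of three equal busbar support blocks lying one behind the other in the chute, behind the stop plate: dark grey mouldings with two shallow slots, 60 mm across the chute, 40 mm along it, 24 mm thick, about 70 g. Point: its centre. All three slide out within about a second while the gate is held open.
- support2_center (a point): Second support block in the chute, as the first; its centre.
- support3_center (a point): Third (highest) support block in the chute, as the first; its centre.
- nest (a point): About the middle of the dish's nest, level with its mouth (27 mm above the bench): a round bore 81.5 mm in diameter, 14 mm deep, through a white plate 130 mm square on the fixed white kit board. The plate is bolted through slots, so the bore's true middle lies up to 4 mm either way from this point along x and along y: look, or feel for the entry. Axes: the board's.
- board_middle (a point): Middle of the top of the kit board: 200 mm along its x, 300 mm along its y, 13 mm thick; the nest is 70 mm from here along +y. The dish may stand in the nest turned any way about the vertical.
- jar: Clear jar with a black lid, 66 mm in diameter, 85 mm high, standing on the kit board some 70 mm from its middle along its -y; leave it. Origin: centre of its underside.
- short_insulator: Pale hexagonal standoff insulator, 30 mm across flats, 40 mm high, standing on the kit board; leave it. Origin: centre of its underside.
- meter: Black hand-held test meter, 175 x 82 x 42 mm, lying on the bench; leave it. Origin: centre of its underside, x along its length.
- screwdriver: Black-handled screwdriver, 200 mm long, about 30 mm thick, lying along its x; leave it. Origin near its middle.
- tape_roll: Grey tape roll lying flat, 100 mm in diameter, 48 mm high; leave it. Origin: centre of its underside.
- carton: Open cardboard box, 130 x 100 x 70 mm; leave it. Origin: centre of its underside.
- spray_can: Plain metal spray can, 64 mm in diameter, 190 mm high, standing; leave it. Origin: centre of its underside.

How it is judged:
By the outcome, as a careful person would: the job done as asked, in the order asked, and still so for the second after the job is handed in, with the robot touching nothing.
It also fails if it takes over 72 s, if anything falls off the work surface, if the arm or the gripper's body presses on something with over 40 N, if the wrist force passes 120 N, or if a joint passes its speed limit or range.

## Working session

There is one attempt and no reset: what is moved stays moved. The work goes in short steps, Python scripts to look and compute and a shell command to move; the robot and the scene stay as the last step left them, time stands still between calls to the robot, and variables do not carry over. Pictures are saved under pics/ and viewed, at most 10 in all, crops included, and the job is handed in when it is done.

```bash
mkdir -p pics
cat > h.py <<'E'
import numpy as np,cv2
from scipy.spatial.transform import Rotation as Ro
from cell import env
def snap(n,f):
    o=env.get_obs(); d=env.get_image(n); cv2.imwrite('pics/'+f+'.png',d['img'][:,:,::-1])
    if n=='wrist':
        T=np.eye(4);T[:3,:3]=Ro.from_rotvec(o['eef_rot']).as_matrix();T[:3,3]=o['tool_pos']
        W=np.linalg.inv(T@d['T_tool_cam']);R,t=W[:3,:3],W[:3,3]
    else: R,t=np.array(d['R']),np.array(d['t'])
    np.savez('pics/'+f+'.npz',K=d['camera_matrix'],R=R,t=t); return d['img']
def cam(f):
    z=np.load('pics/'+f+'.npz'); return z['K'],z['R'],z['t']
def ray(f,u,v):
    K,R,t=cam(f); return -R.T@t, R.T@np.linalg.inv(K)@np.array([u,v,1.])
def onz(f,u,v,z):
    c,d=ray(f,u,v); return c+d*(z-c[2])/d[2]
def tri(*obs):
    A=np.zeros((3,3));b=np.zeros(3)
    for f,u,v in obs:
        c,d=ray(f,u,v);d=d/np.linalg.norm(d);P=np.eye(3)-np.outer(d,d);A+=P;b+=P@c
    return np.linalg.solve(A,b)
def proj(f,X):
    K,R,t=cam(f);p=K@(R@np.array(X)+t);return p[:2]/p[2]
def rel(p,yaw=None):
    "tool-axis shift (units of 10cm) to world TCP p"
    o=env.get_obs();return Ro.from_rotvec(o['eef_rot']).inv().apply(np.array(p)-o['tool_pos'])/0.1
E
python3 - <<'E'
from h import *
np.set_printoptions(precision=4,suppress=True)
o=env.get_obs();print(o)
a=snap('top','top0');b=snap('side','side0');snap('wrist','w0')
for n in('top0','side0'):
    K,R,t=cam(n);print(n,K[0,0],-R.T@t,R[2])
print(Ro.from_rotvec(o['eef_rot']).as_matrix())
E
```

```text
{'t': 0.0, 'qpos': array([-1.2605,  0.418 , -0.0103,  1.6142,  0.0047,  1.1107, -0.053 ]), 'qvel': array([ 0.0007,  0.0011, -0.0005, -0.    , -0.0026,  0.0002, -0.0007]), 'effort': array([  0.0005, -85.1288,   0.6389, -42.5972,  -0.0489,   0.0188,
         0.0001]), 'tool_pos': array([0.2152, 0.5864, 0.2048]), 'eef_rot': array([-0.5497, -3.093 ,  0.002 ]), 'contact_force': array([ 1.1783, -1.2294,  0.5032]), 'wrist_torque': array([-0.036 ,  0.015 ,  0.0032]), 'gripper_force': 0.0, 'opening': 0.09376980263755551}
top0 430.45947193911974 [ 0.4818 -0.072   1.2371] [ 0.0998  0.0179 -0.9948]
side0 397.14750628692457 [ 0.2734 -0.8308  0.8534] [ 0.2862  0.7043 -0.6497]
[[-0.9388  0.3445 -0.0003]
 [ 0.3445  0.9388 -0.0012]
 [-0.0001 -0.0012 -1.    ]]
```

View pics/top0.png

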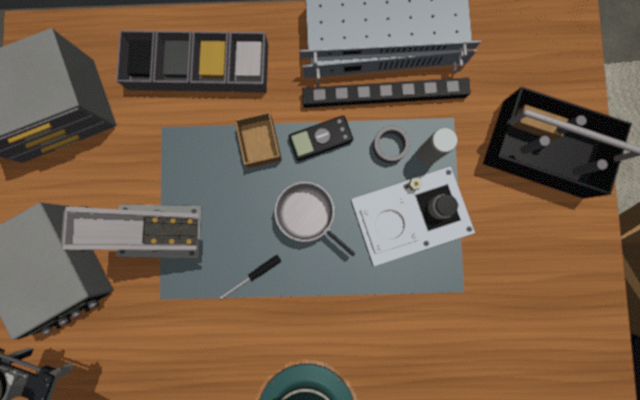

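View pics/side0.png

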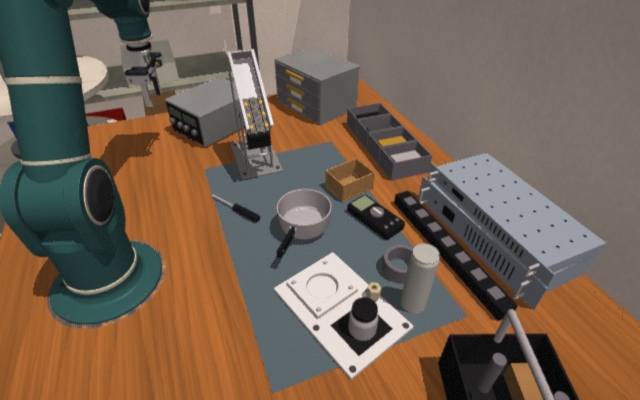

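Run:
```python
import cv2,numpy as np
def crop(f,u,v,w=100,h=75): return cv2.resize(cv2.imread(f'pics/{f}.png')[v:v+h,u:u+w],(400,300),interpolation=cv2.INTER_CUBIC)
def m(n,cs):
    c=[crop(*x) for x in cs]; cv2.imwrite(f'pics/{n}.png',np.vstack([np.hstack(c[:2]),np.hstack(c[2:])]))
m('m1',[('top0',265,180),('top0',345,190),('side0',255,185),('side0',275,250)])
m('m2',[('top0',120,195),('side0',205,85),('top0',400,120),('side0',225,130,50,38)])
```

```text
(no output)
```

View pics/m1.png

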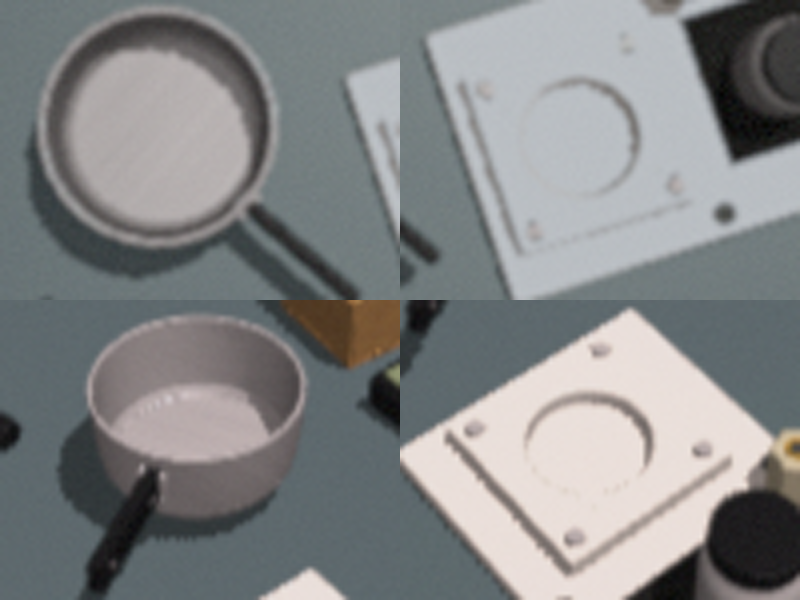

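View pics/m2.png

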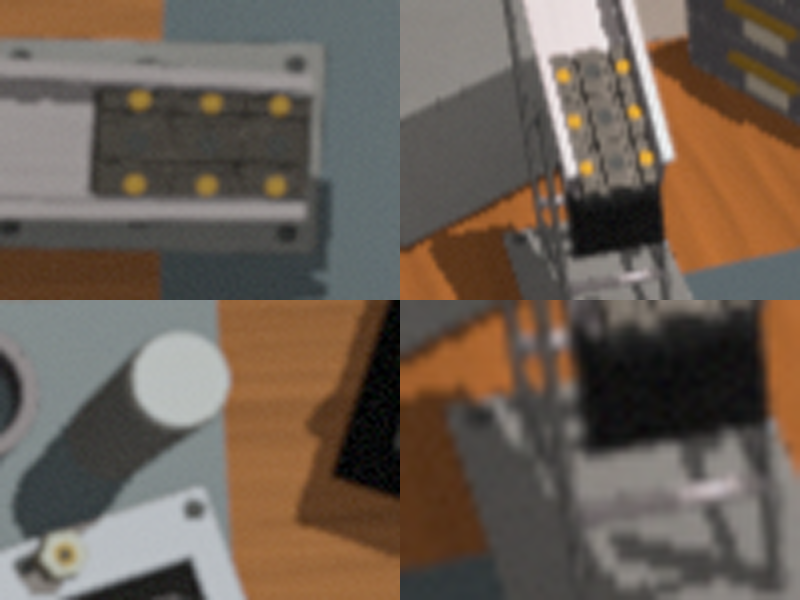

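Run:
```python
from h import *
np.set_printoptions(precision=4,suppress=True)
q=lambda a,u,v,cu,cv,s=4:(a,u+(cu+.5)/s-.5,v+(cv+.5)/s-.5)
T=lambda u,v:q('top0',265,180,u,v)
print('rim',tri(T(158,125),q('side0',255,185,196,88)))
print('rim onz',onz('top0',*T(158,125)[1:],.09),onz('side0',304,207,.09))
print('hend',tri(('top0',352,253),('side0',281,251)), 'hstart',tri(T(252,207),q('side0',255,185,152,170)))
print('hend.09',onz('top0',352.5,253,.078))
N=lambda u,v:q('top0',345,190,u,v); M=lambda u,v:q('side0',275,250,u,v)
print('nest',tri(N(180,137),M(190,149)),onz('top0',*N(180,137)[1:],.027),onz('side0',*M(190,149)[1:],.027))
print('insul',onz('top0',415,184,.053),'jar',tri(('top0',441,204.5),('side0',363,309)))
for n,a,b in[('1u',(280,104),(187,168)),('1l',(277,185),(247,158)),('1l?',(277,185),(187,168)),('1u?',(280,104),(247,158)),('3u?',(138,100),(222,66)),('3l?',(134,185),(164,75)),
 ('lip sideR',(305,80),(268,158)),('lip sideL',(305,212),(172,170))]:
    print(n,tri(q('top0',120,195,*a),q('side0',205,85,*b)))
for c in[(175,253),(262,242)]: print('pad bot',onz('side0',*q('side0',205,85,*c)[1:],.118))
```

```text
rim [ 0.5541 -0.011   0.0844]
rim onz [ 0.5545 -0.0115  0.09  ] [ 0.5518 -0.0188  0.09  ]
hend [ 0.441 -0.137  0.069] hstart [ 0.4983 -0.0726  0.0774]
hend.09 [ 0.4392 -0.1373  0.078 ]
nest [ 0.5155 -0.2482  0.0161] [ 0.5153 -0.2466  0.027 ] [ 0.5123 -0.2558  0.027 ]
insul [ 0.6224 -0.3174  0.053 ] jar [ 0.5622 -0.3801  0.0736]
1u [0.5072 0.2609 0.2148]
1l [0.5044 0.2455 0.2312]
1l? [0.4823 0.2559 0.2207]
1u? [0.5301 0.2544 0.2202]
3u? [0.5325 0.3202 0.2677]
3l? [0.4851 0.3216 0.268 ]
lip sideR [0.5432 0.2377 0.2264]
lip sideL [0.4664 0.2352 0.2336]
pad bot [0.4711 0.3004 0.118 ]
pad bot [0.5436 0.2897 0.118 ]
```

```bash
A='[{"dx":-0.55,"dy":-0.82},{"dx":-0.55,"dy":-0.82},{"dx":-0.55,"dy":-0.82}]'
python3 -m inch '[{"dx":-0.28,"dy":-0.41,"dz":-0.2},{"dx":-0.55,"dy":-0.82,"dz":-0.4},{"dx":-0.55,"dy":-0.82,"dz":-0.4}]' 1 40
python3 -m inch '[{"dx":-0.28,"dy":-0.41},{"dx":-0.55,"dy":-0.82},{"dx":-0.55,"dy":-0.82}]'
python3 -m inch '[{"dx":-0.28,"dy":-0.41},{"dx":-0.55,"dy":-0.82},{"dx":-0.55,"dy":-0.82}]'
python3 -m inch '[{"dx":-0.28,"dy":-0.41},{"dx":-0.55,"dy":-0.82},{"dx":-0.55,"dy":-0.82}]'
python3 -m inch '[{"dx":-0.45,"dy":-0.37},{"dx":-0.86,"dy":-0.73},{"dx":-0.86,"dy":-0.73}]'
python3 -m inch '[{"dx":-0.45,"dy":-0.37},{"dx":-0.86,"dy":-0.73},{"dx":-0.86,"dy":-0.73}]'
python3 -m inch '[{"dx":-0.45,"dy":-0.37},{"dx":-0.86,"dy":-0.73},{"dx":-0.86,"dy":-0.73}]'
python3 -m inch '[{"az":0.12},{"az":0.24},{"az":0.36},{"az":0.48},{"az":0.6},{"az":0.72},{"az":0.72}]'
python3 -m inch '[{"az":0.12},{"az":0.24},{"az":0.36},{"az":0.48},{"az":0.525},{"az":0.525}]'
python3 - <<'E'
from h import *
snap('wrist','w1')
o=env.get_obs();print(o['tool_pos'],o['qpos'],Ro.from_rotvec(o['eef_rot']).as_matrix())
K,R,t=cam('w1');print(-R.T@t,R[2])
print(proj('w1',[.4767,-.0963,.064]),proj('w1',[.5541,-.0112,.09]),proj('w1',[.515,-.248,.027]))
E
```

```text
[0.21530332 0.58650992 0.20508881] [-1.26052017  0.41772104 -0.01026277  1.61392329  0.00469141  1.1106934
 -0.05297184] [[-9.38760388e-01  3.44570607e-01 -1.75338696e-04]
 [ 3.44570643e-01  9.38760130e-01 -7.00687311e-04]
 [-7.68352746e-05 -7.18194060e-04 -9.99999739e-01]]
[0.13977381 0.61456871 0.38522397] [ 0.25957961 -0.09670851 -0.96086726]
[-75.40675402 523.69489328] [ -8.3176841  569.10630787] [-112.12626388  533.99002661]schema error: expected keys dx, dy, dz, ax, ay, az
schema error: expected keys dx, dy, dz, ax, ay, az
schema error: expected keys dx, dy, dz, ax, ay, az
schema error: expected keys dx, dy, dz, ax, ay, az
schema error: expected keys dx, dy, dz, ax, ay, az
schema error: expected keys dx, dy, dz, ax, ay, az
schema error: expected keys dx, dy, dz, ax, ay, az
schema error: expected keys dx, dy, dz, ax, ay, az
schema error: expected keys dx, dy, dz, ax, ay, az
```

```bash
python3 -m inch '[{"dx":-0.28,"dy":-0.41,"dz":-0.2,"ax":0,"ay":0,"az":0},{"dx":-0.55,"dy":-0.82,"dz":-0.4,"ax":0,"ay":0,"az":0},{"dx":-0.55,"dy":-0.82,"dz":-0.4,"ax":0,"ay":0,"az":0}]' 1 40
python3 -m inch '[{"dx":-0.28,"dy":-0.41,"dz":0,"ax":0,"ay":0,"az":0},{"dx":-0.55,"dy":-0.82,"dz":0,"ax":0,"ay":0,"az":0},{"dx":-0.55,"dy":-0.82,"dz":0,"ax":0,"ay":0,"az":0}]'
python3 -m inch '[{"dx":-0.28,"dy":-0.41,"dz":0,"ax":0,"ay":0,"az":0},{"dx":-0.55,"dy":-0.82,"dz":0,"ax":0,"ay":0,"az":0},{"dx":-0.55,"dy":-0.82,"dz":0,"ax":0,"ay":0,"az":0}]'
python3 -m inch '[{"dx":-0.28,"dy":-0.41,"dz":0,"ax":0,"ay":0,"az":0},{"dx":-0.55,"dy":-0.82,"dz":0,"ax":0,"ay":0,"az":0},{"dx":-0.55,"dy":-0.82,"dz":0,"ax":0,"ay":0,"az":0}]'
python3 -m inch '[{"dx":-0.45,"dy":-0.37,"dz":0,"ax":0,"ay":0,"az":0},{"dx":-0.86,"dy":-0.73,"dz":0,"ax":0,"ay":0,"az":0},{"dx":-0.86,"dy":-0.73,"dz":0,"ax":0,"ay":0,"az":0}]'
python3 -m inch '[{"dx":-0.45,"dy":-0.37,"dz":0,"ax":0,"ay":0,"az":0},{"dx":-0.86,"dy":-0.73,"dz":0,"ax":0,"ay":0,"az":0},{"dx":-0.86,"dy":-0.73,"dz":0,"ax":0,"ay":0,"az":0}]'
python3 -m inch '[{"dx":-0.45,"dy":-0.37,"dz":0,"ax":0,"ay":0,"az":0},{"dx":-0.86,"dy":-0.73,"dz":0,"ax":0,"ay":0,"az":0},{"dx":-0.86,"dy":-0.73,"dz":0,"ax":0,"ay":0,"az":0}]'
python3 -m inch '[{"dx":0,"dy":0,"dz":0,"ax":0,"ay":0,"az":0.36},{"dx":0,"dy":0,"dz":0,"ax":0,"ay":0,"az":0.72},{"dx":0,"dy":0,"dz":0,"ax":0,"ay":0,"az":0.72},{"dx":0,"dy":0,"dz":0,"ax":0,"ay":0,"az":0.72},{"dx":0,"dy":0,"dz":0,"ax":0,"ay":0,"az":0.72},{"dx":0,"dy":0,"dz":0,"ax":0,"ay":0,"az":0.72},{"dx":0,"dy":0,"dz":0,"ax":0,"ay":0,"az":0.72}]'
python3 -m inch '[{"dx":0,"dy":0,"dz":0,"ax":0,"ay":0,"az":0.525},{"dx":0,"dy":0,"dz":0,"ax":0,"ay":0,"az":0.525},{"dx":0,"dy":0,"dz":0,"ax":0,"ay":0,"az":0.525},{"dx":0,"dy":0,"dz":0,"ax":0,"ay":0,"az":0.525},{"dx":0,"dy":0,"dz":0,"ax":0,"ay":0,"az":0.525},{"dx":0,"dy":0,"dz":0,"ax":0,"ay":0,"az":0.525}]'
python3 - <<'E'
from h import *
snap('wrist','w1')
o=env.get_obs();print(o['tool_pos'],o['qpos'],Ro.from_rotvec(o['eef_rot']).as_matrix())
K,R,t=cam('w1');print(-R.T@t,R[2])
print(proj('w1',[.4767,-.0963,.064]),proj('w1',[.5541,-.0112,.09]),proj('w1',[.515,-.248,.027]))
E
```

```text
t: 0.57
tool_pos: [0.2404, 0.4888, 0.2473]
eef_rot: [0.555, 3.091, 0.003]
contact_force: [0.1, 0.5, -0.1]
opening: 0.0941
gripper_force: 0.0
t: 0.95
tool_pos: [0.263, 0.3928, 0.2455]
eef_rot: [0.554, 3.092, -0.0]
contact_force: [-1.0, 0.3, 0.2]
opening: 0.0937
gripper_force: 0.0
t: 1.32
tool_pos: [0.2861, 0.2975, 0.2456]
eef_rot: [0.554, 3.092, 0.0]
contact_force: [-0.1, 1.6, 0.6]
opening: 0.0937
gripper_force: 0.0
t: 1.7
tool_pos: [0.3095, 0.202, 0.2456]
eef_rot: [0.553, 3.092, 0.001]
contact_force: [-0.8, 0.8, -0.4]
opening: 0.0939
gripper_force: 0.0
t: 2.08
tool_pos: [0.366, 0.1039, 0.2456]
eef_rot: [0.554, 3.092, -0.001]
contact_force: [0.2, 0.7, -0.1]
opening: 0.0936
gripper_force: 0.0
t: 2.45
tool_pos: [0.4216, 0.0058, 0.2455]
eef_rot: [0.553, 3.092, -0.002]
contact_force: [-0.4, 0.5, 0.4]
opening: 0.0945
gripper_force: 0.0
t: 2.82
tool_pos: [0.4771, -0.0921, 0.245]
eef_rot: [-0.552, -3.092, 0.004]
contact_force: [-0.4, 0.4, -0.1]
opening: 0.0939
gripper_force: 0.0
t: 3.7
tool_pos: [0.476, -0.0889, 0.2452]
eef_rot: [-2.117, -2.321, 0.0]
contact_force: [-0.0, 0.4, -0.1]
opening: 0.094
gripper_force: 0.0
t: 4.45
tool_pos: [0.4758, -0.0901, 0.2453]
eef_rot: [-2.868, -1.281, 0.0]
contact_force: [-0.3, -0.7, 0.2]
opening: 0.094
gripper_force: 0.0
[ 0.47574632 -0.09039573  0.24536327] [-0.73515651  0.17873129  0.96805823  1.9284277  -0.16373038  1.11667324
 -0.43256836] [[ 6.67116313e-01  7.44953539e-01 -2.24168746e-04]
 [ 7.44953567e-01 -6.67116315e-01  7.77316669e-05]
 [-9.16401476e-05 -2.18851370e-04 -9.99999972e-01]]
[ 0.52994501 -0.02986586  0.42556224] [-0.18487199 -0.20642309 -0.96083914]
[323.44450544 184.52043952] [325.10784492  71.93604153] [423.21181623 243.85500923]
```

View pics/w1.png

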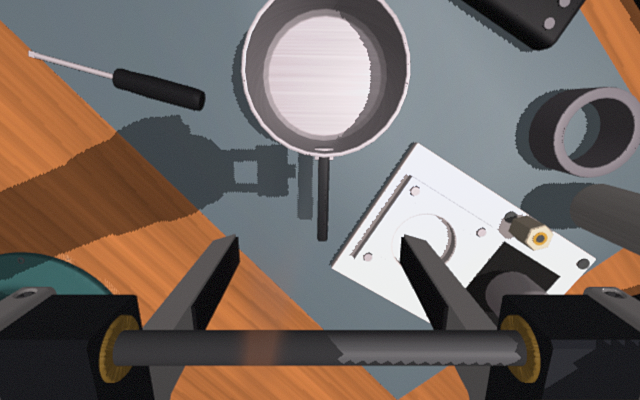

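```bash
python3 -m inch '[{"dx":-0.4,"dy":0.43,"dz":0,"ax":0,"ay":0,"az":0},{"dx":-0.75,"dy":0.85,"dz":0,"ax":0,"ay":0,"az":0},{"dx":-0.75,"dy":0.85,"dz":0,"ax":0,"ay":0,"az":0},{"dx":-0.75,"dy":0.85,"dz":0,"ax":0,"ay":0,"az":0}]'
python3 - <<'E'
from h import *
a=snap('wrist','w2'); print(proj('w2',[.515,-.248,.027]),env.get_obs()['qpos'])
p=proj('w2',[.515,-.248,.027]).astype(int)
u,v=p[0]-67,max(p[1]-50,0);print(u,v)
c=cv2.resize(a[v:v+100,u:u+133,::-1],(798,600),interpolation=cv2.INTER_CUBIC);cv2.imwrite('pics/w2c.png',c)
E
```

```text
t: 5.0
tool_pos: [0.4882, -0.2036, 0.2452]
eef_rot: [-2.87, -1.276, 0.001]
contact_force: [-0.2, 0.2, -0.4]
opening: 0.094
gripper_force: 0.0
[359.57847983 186.36021932] [-0.46857288  0.31382786  0.98445794  1.82860388 -0.28572897  1.15147617
 -0.12152762]
292 136
```

View pics/w2c.png

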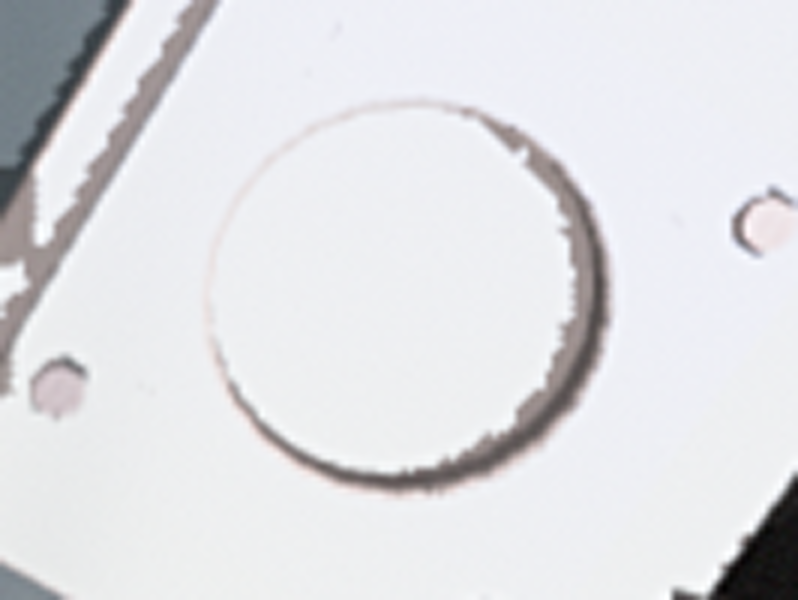

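Run:
```python
from h import *
np.set_printoptions(precision=4,suppress=True)
from scipy.optimize import least_squares
def circ(P):
    s=least_squares(lambda c:np.hypot(P[:,0]-c[0],P[:,1]-c[1])-c[2],[P[:,0].mean(),P[:,1].mean(),.04]);return s.x,s.fun
P=np.array([onz('w2',292+(a+.5)/6-.5,136+(b+.5)/6-.5,.027) for a,b in[(207,290),(608,290),(412,99),(405,493)]])
print('nest w2',circ(P))
print('tri',tri(('w2',292+408/6-.5,136+296/6-.5),('top0',345+180/4-.4,190+137/4-.4)))
# rim in w1: left,right,bottom
Q=np.array([onz('w1',*p,.09) for p in[(243,72),(410.5,72),(326,158)]]);print('rim w1',circ(Q))
print('rim tri',tri(('w1',326.5,72),('top0',304.1,210.9)))
print('handle w1',onz('w1',322.5,241,.078),onz('w1',323,160,.078))
o=env.get_obs();print(o['tool_pos'],rel([.4767,-.0963,.15]))
print(onz('top0',445,141,.19))
```

```text
nest w2 (array([ 0.5153, -0.2474,  0.0412]), array([-0.0002, -0.0002,  0.0002,  0.0002]))
tri [ 0.5157 -0.2473  0.023 ]
rim w1 (array([ 0.5536, -0.014 ,  0.079 ]), array([ 0.,  0., -0.]))
rim tri [ 0.551  -0.0146  0.1438]
handle w1 [ 0.4346 -0.1417  0.078 ] [ 0.496  -0.0737  0.078 ]
[ 0.4884 -0.2029  0.2453] [ 0.714  -0.8     0.9533]
[ 0.7105 -0.3677  0.19  ]
```

```bash
python3 -m inch '[{"dx":0.36,"dy":-0.4,"dz":0,"ax":0,"ay":0,"az":0},{"dx":0.71,"dy":-0.79,"dz":0.3,"ax":0,"ay":0,"az":0},{"dx":0.71,"dy":-0.79,"dz":0.9,"ax":0,"ay":0,"az":0},{"dx":0.71,"dy":-0.79,"dz":0.95,"ax":0,"ay":0,"az":0},{"dx":0.71,"dy":-0.79,"dz":0.95,"ax":0,"ay":0,"az":0}]'
python3 - <<'E'
from h import *
snap('wrist','w3'); o=env.get_obs();print(o['tool_pos'],o['qpos'])
print(proj('w3',[.4772,-.0973,.078]),proj('w3',[.4345,-.142,.078]),rel([.4772,-.0973,.045]))
E
```

```text
t: 5.68
tool_pos: [0.4778, -0.099, 0.1519]
eef_rot: [2.872, 1.272, 0.001]
contact_force: [0.8, 0.3, 0.5]
opening: 0.0942
gripper_force: 0.0
[ 0.47819866 -0.09921215  0.15230459] [-0.62957644  0.34540001  0.92392255  2.02353561 -0.34365891  0.93170031
 -0.26256494]
[316.98511166 209.45962314] [315.25728378 278.73274604] [ 0.0062979  -0.0218432   1.07302192]
```

View pics/w3.png

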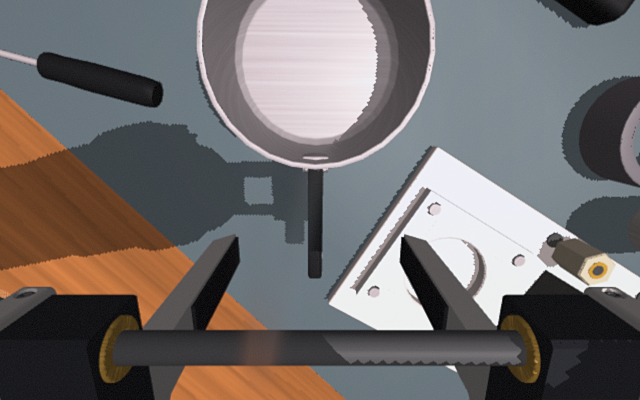

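```bash
python3 -m inch '[{"dx":0,"dy":-0.02,"dz":0.4,"ax":0,"ay":0,"az":0},{"dx":0,"dy":-0.02,"dz":0.75,"ax":0,"ay":0,"az":0},{"dx":0,"dy":-0.02,"dz":1.0,"ax":0,"ay":0,"az":0},{"dx":0,"dy":-0.02,"dz":1.0,"ax":0,"ay":0,"az":0}]'
python3 -m inch '[{"dx":0,"dy":0,"dz":0.07,"ax":0,"ay":0,"az":0},{"dx":0,"dy":0,"dz":0.07,"ax":0,"ay":0,"az":0},{"dx":0,"dy":0,"dz":0.07,"ax":0,"ay":0,"az":0}]'
python3 -m inch '[{"dx":0,"dy":0,"dz":0,"ax":0,"ay":0,"az":0},{"dx":0,"dy":0,"dz":0,"ax":0,"ay":0,"az":0},{"dx":0,"dy":0,"dz":0,"ax":0,"ay":0,"az":0},{"dx":0,"dy":0,"dz":0,"ax":0,"ay":0,"az":0},{"dx":0,"dy":0,"dz":0,"ax":0,"ay":0,"az":0},{"dx":0,"dy":0,"dz":0,"ax":0,"ay":0,"az":0},{"dx":0,"dy":0,"dz":0,"ax":0,"ay":0,"az":0},{"dx":0,"dy":0,"dz":0,"ax":0,"ay":0,"az":0}]' 0 55
```

```text
t: 6.22
tool_pos: [0.4762, -0.0977, 0.0511]
eef_rot: [2.873, 1.271, 0.0]
contact_force: [-0.1, -0.2, 0.3]
opening: 0.0939
gripper_force: 0.0
t: 6.6
tool_pos: [0.4763, -0.0971, 0.0441]
eef_rot: [2.872, 1.273, 0.001]
contact_force: [-0.0, -0.2, 0.1]
opening: 0.0935
gripper_force: 0.0
t: 7.6
tool_pos: [0.4759, -0.0972, 0.0435]
eef_rot: [2.872, 1.273, -0.0]
contact_force: [-0.6, -0.4, -0.3]
opening: 0.0173
gripper_force: 0.0
```

```bash
python3 -m inch '[{"dx":0,"dy":0,"dz":0,"ax":0,"ay":0,"az":0},{"dx":0,"dy":0,"dz":0,"ax":0,"ay":0,"az":0},{"dx":0,"dy":0,"dz":0,"ax":0,"ay":0,"az":0},{"dx":0,"dy":0,"dz":0,"ax":0,"ay":0,"az":0}]'
python3 - <<'E'
from h import *
snap('top','top1');o=env.get_obs();print(o['tool_pos'],o['contact_force'],o['wrist_torque'],o['gripper_force'],o['opening'],Ro.from_rotvec(o['eef_rot']).as_matrix())
E
```

```text
t: 8.1
tool_pos: [0.4759, -0.0972, 0.0435]
eef_rot: [2.872, 1.272, 0.0]
contact_force: [0.8, -0.5, -0.5]
opening: 0.0117
gripper_force: 55.0
[ 0.47590489 -0.09721071  0.0434999 ] [ 0.6048856  -0.83797602 -0.58832754] [-0.12503724 -0.07542312 -0.12666287] 54.99791622161865 0.01180884082368312 [[ 6.71803428e-01  7.40729471e-01  6.98156369e-05]
 [ 7.40729471e-01 -6.71803413e-01 -1.59000485e-04]
 [-7.08739618e-05  1.58531570e-04 -9.99999985e-01]]
```

```bash
python3 -m inch '[{"dx":0,"dy":0,"dz":-0.1,"ax":0,"ay":0,"az":0},{"dx":0,"dy":0,"dz":-0.35,"ax":0,"ay":0,"az":0},{"dx":0,"dy":0,"dz":-0.67,"ax":0,"ay":0,"az":-0.1},{"dx":0,"dy":0,"dz":-0.67,"ax":0,"ay":0,"az":-0.2},{"dx":0,"dy":0,"dz":-0.67,"ax":0,"ay":0,"az":-0.3},{"dx":0,"dy":0,"dz":-0.67,"ax":0,"ay":0,"az":-0.4},{"dx":0,"dy":0,"dz":-0.67,"ax":0,"ay":0,"az":-0.447},{"dx":0,"dy":0,"dz":-0.67,"ax":0,"ay":0,"az":-0.447},{"dx":0,"dy":0,"dz":-0.67,"ax":0,"ay":0,"az":-0.447}]'
python3 -m inch '[{"dx":0.25,"dy":0.03,"dz":0,"ax":0,"ay":0,"az":0},{"dx":0.5,"dy":0.07,"dz":0,"ax":0,"ay":0,"az":0},{"dx":0.75,"dy":0.1,"dz":0,"ax":0,"ay":0,"az":0},{"dx":0.75,"dy":0.1,"dz":0,"ax":0,"ay":0,"az":0},{"dx":0.75,"dy":0.1,"dz":0,"ax":0,"ay":0,"az":0}]'
python3 - <<'E'
from h import *
np.set_printoptions(precision=4,suppress=True)
snap('top','top2');snap('side','side2');o=env.get_obs();print(o['tool_pos'],o['qpos'],o['contact_force'],o['wrist_torque'],o['gripper_force'],o['opening'],Ro.from_rotvec(o['eef_rot']).as_matrix())
print(rel([.4995,.05,.1105]))
def crop(f,u,v,w=100,h=75): return cv2.resize(cv2.imread(f'pics/{f}.png')[v:v+h,u:u+w],(400,300),interpolation=cv2.INTER_CUBIC)
c=[crop('top2',175,180,200,150),crop('side2',200,80,200,150),crop('top2',170,190),crop('side2',220,140)]
cv2.imwrite('pics/m3.png',np.vstack([np.hstack(c[:2]),np.hstack(c[2:])]))
E
```

```text
t: 9.28
tool_pos: [0.4758, -0.0972, 0.1107]
eef_rot: [2.261, 2.181, -0.0]
contact_force: [0.3, -0.1, -2.6]
opening: 0.0118
gripper_force: 55.0
t: 9.9
tool_pos: [0.4883, -0.023, 0.1105]
eef_rot: [2.26, 2.182, -0.001]
contact_force: [-0.5, -0.5, -2.0]
opening: 0.0114
gripper_force: 55.0
[ 0.4883 -0.0233  0.1105] [-0.5872  0.3626  0.6825  2.051  -0.3081  0.8283  0.2387] [-1.4268 -0.3064 -2.4934] [-0.3346  0.0483 -0.0225] 54.99772489070892 0.011661114019007122 [[ 0.0359  0.9994  0.    ]
 [ 0.9994 -0.0359 -0.0003]
 [-0.0003  0.     -1.    ]]
[0.7365 0.0853 0.0001]
```

View pics/m3.png

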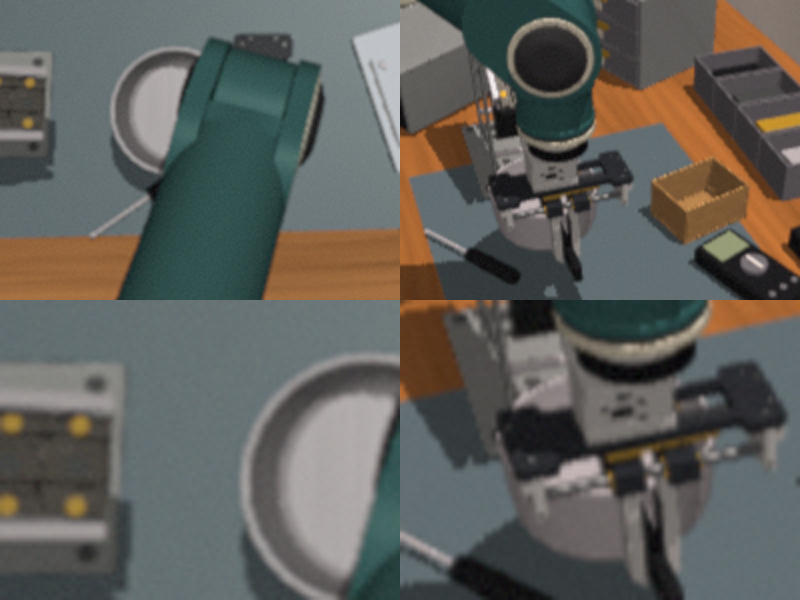

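```bash
python3 -m inch '[{"dx":0.25,"dy":0.04,"dz":0,"ax":0,"ay":0,"az":0},{"dx":0.5,"dy":0.085,"dz":0,"ax":0,"ay":0,"az":0},{"dx":0.73,"dy":0.085,"dz":0,"ax":0,"ay":0,"az":0},{"dx":0.83,"dy":0.085,"dz":0,"ax":0,"ay":0,"az":0},{"dx":0.83,"dy":0.085,"dz":0,"ax":0,"ay":0,"az":0}]'
python3 -m inch '[{"dx":0.05,"dy":0,"dz":0,"ax":0,"ay":0,"az":0},{"dx":0.1,"dy":0,"dz":0,"ax":0,"ay":0,"az":0},{"dx":0.1,"dy":0,"dz":0,"ax":0,"ay":0,"az":0}]'
python3 -m inch '[{"dx":0.05,"dy":0,"dz":0,"ax":0,"ay":0,"az":0},{"dx":0.1,"dy":0,"dz":0,"ax":0,"ay":0,"az":0},{"dx":0.1,"dy":0,"dz":0,"ax":0,"ay":0,"az":0}]'
python3 - <<'E'
from h import *
np.set_printoptions(precision=4,suppress=True)
o=env.get_obs();print(o['tool_pos'],o['contact_force'],o['wrist_torque'])
snap('side','side3');snap('top','top3')
def crop(f,u,v,w=100,h=75): return cv2.resize(cv2.imread(f'pics/{f}.png')[v:v+h,u:u+w],(400,300),interpolation=cv2.INTER_CUBIC)
c=[crop('top3',120,180,200,150),crop('side3',200,60,160,120)]
cv2.imwrite('pics/m4.png',np.hstack(c))
E
```

```text
t: 10.62
tool_pos: [0.4998, 0.0598, 0.1105]
eef_rot: [2.259, 2.183, -0.0]
contact_force: [-0.7, -0.2, -2.3]
opening: 0.012
gripper_force: 55.0
t: 11.0
tool_pos: [0.5001, 0.0703, 0.1104]
eef_rot: [2.259, 2.183, -0.0]
contact_force: [-0.5, -0.0, -2.0]
opening: 0.0115
gripper_force: 55.0
t: 11.38
tool_pos: [0.5005, 0.0806, 0.1104]
eef_rot: [2.259, 2.184, -0.0]
contact_force: [-0.2, -0.0, -2.7]
opening: 0.0117
gripper_force: 55.0
[0.5005 0.0806 0.1104] [-0.2398 -0.0276 -2.6731] [-0.3682  0.0652 -0.0022]
```

```bash
python3 -m inch '[{"dx":0.025,"dy":0,"dz":0,"ax":0,"ay":0,"az":0},{"dx":0.05,"dy":0,"dz":0,"ax":0,"ay":0,"az":0},{"dx":0.05,"dy":0,"dz":0,"ax":0,"ay":0,"az":0}]' | egrep 'pos|contact'
python3 -m inch '[{"dx":0.025,"dy":0,"dz":0,"ax":0,"ay":0,"az":0},{"dx":0.05,"dy":0,"dz":0,"ax":0,"ay":0,"az":0},{"dx":0.05,"dy":0,"dz":0,"ax":0,"ay":0,"az":0}]' | egrep 'pos|contact'
python3 -m inch '[{"dx":0.025,"dy":0,"dz":0,"ax":0,"ay":0,"az":0},{"dx":0.05,"dy":0,"dz":0,"ax":0,"ay":0,"az":0},{"dx":0.05,"dy":0,"dz":0,"ax":0,"ay":0,"az":0}]' | egrep 'pos|contact'
```

```text
tool_pos: [0.5007, 0.0853, 0.1105]
contact_force: [-0.1, -0.2, -1.3]
tool_pos: [0.5009, 0.0903, 0.1105]
contact_force: [-1.1, -0.8, -2.5]
tool_pos: [0.501, 0.0951, 0.1104]
contact_force: [-0.1, -0.4, -2.4]
```

```bash
python3 -m inch '[{"dx":0.02,"dy":0,"dz":0,"ax":0,"ay":0,"az":0},{"dx":0.04,"dy":0,"dz":0,"ax":0,"ay":0,"az":0},{"dx":0.04,"dy":0,"dz":0,"ax":0,"ay":0,"az":0}]' | egrep 'pos|contact'
python3 -m inch '[{"dx":0.02,"dy":0,"dz":0,"ax":0,"ay":0,"az":0},{"dx":0.04,"dy":0,"dz":0,"ax":0,"ay":0,"az":0},{"dx":0.04,"dy":0,"dz":0,"ax":0,"ay":0,"az":0}]' | egrep 'pos|contact'
python3 -m inch '[{"dx":0.02,"dy":0,"dz":0,"ax":0,"ay":0,"az":0},{"dx":0.04,"dy":0,"dz":0,"ax":0,"ay":0,"az":0},{"dx":0.04,"dy":0,"dz":0,"ax":0,"ay":0,"az":0}]' | egrep 'pos|contact'
```

```text
tool_pos: [0.5012, 0.0992, 0.1105]
contact_force: [-0.9, -2.4, -2.7]
tool_pos: [0.5014, 0.1032, 0.1105]
contact_force: [-0.2, -2.6, -1.9]
tool_pos: [0.5014, 0.1072, 0.1105]
contact_force: [-1.0, -2.6, -1.3]
```

```bash
cat > ok.py <<'E'
import sys
from cell import env
o=env.get_obs();sys.exit(abs(o['contact_force'][1])>float(sys.argv[1]))
E
m() { egrep 'pos|contact'; }
python3 -m inch '[{"dx":0.01,"dy":0,"dz":0,"ax":0,"ay":0,"az":0},{"dx":0.02,"dy":0,"dz":0,"ax":0,"ay":0,"az":0}]' | m
python3 ok.py 6 && python3 -m inch '[{"dx":0.01,"dy":0,"dz":0,"ax":0,"ay":0,"az":0},{"dx":0.02,"dy":0,"dz":0,"ax":0,"ay":0,"az":0}]' | m
python3 ok.py 6 && python3 -m inch '[{"dx":0.01,"dy":0,"dz":0,"ax":0,"ay":0,"az":0},{"dx":0.02,"dy":0,"dz":0,"ax":0,"ay":0,"az":0}]' | m
python3 ok.py 6 && python3 -m inch '[{"dx":0.01,"dy":0,"dz":0,"ax":0,"ay":0,"az":0},{"dx":0.02,"dy":0,"dz":0,"ax":0,"ay":0,"az":0}]' | m
python3 ok.py 6 && python3 -m inch '[{"dx":0.01,"dy":0,"dz":0,"ax":0,"ay":0,"az":0},{"dx":0.02,"dy":0,"dz":0,"ax":0,"ay":0,"az":0}]' | m
```

```text
tool_pos: [0.5015, 0.109, 0.1105]
contact_force: [0.1, -4.1, -2.2]False
False
False
False
```

```bash
sed -i 's/sys.exit(/sys.exit(int(/;s/)$/))/' ok.py; tail -1 ok.py
m() { egrep 'pos|contact'; }
python3 ok.py 7 && python3 -m inch '[{"dx":0.01,"dy":0,"dz":0,"ax":0,"ay":0,"az":0},{"dx":0.02,"dy":0,"dz":0,"ax":0,"ay":0,"az":0}]' | m
python3 ok.py 7 && python3 -m inch '[{"dx":0.01,"dy":0,"dz":0,"ax":0,"ay":0,"az":0},{"dx":0.02,"dy":0,"dz":0,"ax":0,"ay":0,"az":0}]' | m
python3 ok.py 7 && python3 -m inch '[{"dx":0.01,"dy":0,"dz":0,"ax":0,"ay":0,"az":0},{"dx":0.02,"dy":0,"dz":0,"ax":0,"ay":0,"az":0}]' | m
python3 ok.py 7 && python3 -m inch '[{"dx":0.01,"dy":0,"dz":0,"ax":0,"ay":0,"az":0},{"dx":0.02,"dy":0,"dz":0,"ax":0,"ay":0,"az":0}]' | m
```

```text
o=env.get_obs();sys.exit(int(abs(o['contact_force'][1])>float(sys.argv[1])))
tool_pos: [0.5016, 0.1111, 0.1105]
contact_force: [-1.0, -5.1, -1.6]
tool_pos: [0.5016, 0.113, 0.1104]
contact_force: [-0.3, -5.0, -2.7]
tool_pos: [0.5017, 0.115, 0.1104]
contact_force: [0.0, -5.7, -1.6]
tool_pos: [0.5017, 0.1169, 0.1104]
contact_force: [0.4, -5.9, -2.7]
```

```bash
m() { egrep 'pos|contact'; }
python3 ok.py 8 && python3 -m inch '[{"dx":0.01,"dy":0,"dz":0,"ax":0,"ay":0,"az":0},{"dx":0.015,"dy":0,"dz":0,"ax":0,"ay":0,"az":0}]' | m
python3 ok.py 8 && python3 -m inch '[{"dx":0.01,"dy":0,"dz":0,"ax":0,"ay":0,"az":0},{"dx":0.015,"dy":0,"dz":0,"ax":0,"ay":0,"az":0}]' | m
python3 ok.py 8 && python3 -m inch '[{"dx":0.01,"dy":0,"dz":0,"ax":0,"ay":0,"az":0},{"dx":0.015,"dy":0,"dz":0,"ax":0,"ay":0,"az":0}]' | m
python3 ok.py 8 && python3 -m inch '[{"dx":0.01,"dy":0,"dz":0,"ax":0,"ay":0,"az":0},{"dx":0.015,"dy":0,"dz":0,"ax":0,"ay":0,"az":0}]' | m
```

```text
tool_pos: [0.5014, 0.1186, 0.1101]
contact_force: [-0.5, -3.2, -6.0]
tool_pos: [0.5018, 0.1202, 0.1104]
contact_force: [-0.9, -3.8, -6.3]
tool_pos: [0.5019, 0.1216, 0.1105]
contact_force: [-0.0, -3.9, -5.9]
tool_pos: [0.502, 0.1231, 0.1105]
contact_force: [-0.2, -4.8, -4.9]
```

```bash
m() { egrep 'pos|contact'; }
python3 -m inch '[{"dx":0,"dy":0,"dz":0,"ax":0,"ay":0,"az":0},{"dx":0,"dy":0,"dz":0,"ax":0,"ay":0,"az":0}]' | m
python3 ok.py 8 && python3 -m inch '[{"dx":0.01,"dy":0,"dz":0,"ax":0,"ay":0,"az":0},{"dx":0.01,"dy":0,"dz":0,"ax":0,"ay":0,"az":0}]' | m
python3 ok.py 8 && python3 -m inch '[{"dx":0.01,"dy":0,"dz":0,"ax":0,"ay":0,"az":0},{"dx":0.01,"dy":0,"dz":0,"ax":0,"ay":0,"az":0}]' | m
python3 ok.py 8 && python3 -m inch '[{"dx":0.01,"dy":0,"dz":0,"ax":0,"ay":0,"az":0},{"dx":0.01,"dy":0,"dz":0,"ax":0,"ay":0,"az":0}]' | m
python3 - <<'E'
from h import *
o=env.get_obs();print(o['tool_pos'],o['contact_force'],o['wrist_torque'],o['eef_rot'],o['opening'],o['t'])
snap('side','side5');snap('top','top5');snap('wrist','w5')
def crop(f,u,v,w,h,s): return cv2.resize(cv2.imread(f'pics/{f}.png')[v:v+h,u:u+w],s,interpolation=cv2.INTER_CUBIC)
c=[crop('top5',100,170,160,120,(400,300)),crop('side5',190,60,120,90,(400,300))]
cv2.imwrite('pics/m5.png',np.vstack([np.hstack(c),crop('w5',0,0,640,240,(800,300))]))
E
```

```text
tool_pos: [0.502, 0.123, 0.1105]
contact_force: [-0.5, -4.2, -5.1]
tool_pos: [0.502, 0.1241, 0.1105]
contact_force: [0.4, -4.7, -5.8]
tool_pos: [0.5021, 0.1251, 0.1105]
contact_force: [-0.7, -3.8, -3.7]
tool_pos: [0.5021, 0.1261, 0.1105]
contact_force: [-0.3, -5.0, -4.3]
[0.50211331 0.12613023 0.11047148] [-0.32030706 -4.95472518 -4.32831034] [-1.51425269  0.16364169  0.01727611] [ 2.25924567e+00  2.18280905e+00 -2.74732047e-05] 0.011779643200666746 16.975
```

View pics/m5.png

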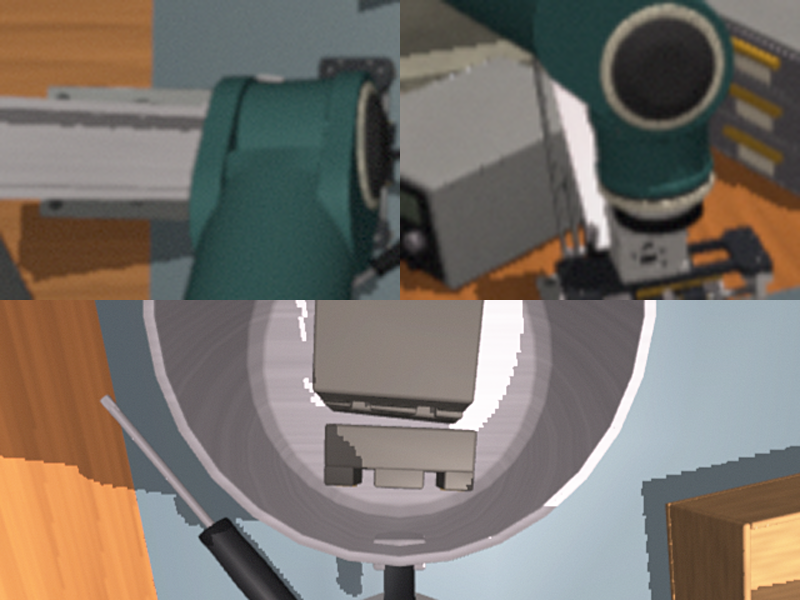

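```bash
m() { egrep 'pos|contact'; }
python3 ok.py 8 && python3 -m inch '[{"dx":0.01,"dy":0,"dz":0,"ax":0,"ay":0,"az":0},{"dx":0.01,"dy":0,"dz":0,"ax":0,"ay":0,"az":0}]' | m
python3 ok.py 8 && python3 -m inch '[{"dx":0.01,"dy":0,"dz":0,"ax":0,"ay":0,"az":0},{"dx":0.01,"dy":0,"dz":0,"ax":0,"ay":0,"az":0}]' | m
python3 ok.py 8 && python3 -m inch '[{"dx":0.01,"dy":0,"dz":0,"ax":0,"ay":0,"az":0},{"dx":0.01,"dy":0,"dz":0,"ax":0,"ay":0,"az":0}]' | m
python3 ok.py 8 && python3 -m inch '[{"dx":0.01,"dy":0,"dz":0,"ax":0,"ay":0,"az":0},{"dx":0.01,"dy":0,"dz":0,"ax":0,"ay":0,"az":0}]' | m
```

```text
tool_pos: [0.5021, 0.1272, 0.1105]
contact_force: [1.0, -3.8, -6.0]
tool_pos: [0.5022, 0.1281, 0.1105]
contact_force: [0.4, -3.6, -5.8]
tool_pos: [0.5022, 0.1292, 0.1105]
contact_force: [0.0, -4.1, -5.7]
tool_pos: [0.5022, 0.1302, 0.1105]
contact_force: [0.2, -3.7, -5.0]
```

Run:
```python
from h import *
b=snap('wrist','w6');a=cv2.imread('pics/w5.png')[:,:,::-1]
g=lambda i,r:cv2.cvtColor(np.ascontiguousarray(i[r]),cv2.COLOR_RGB2GRAY).astype(np.float32)
for n,r in {'rim':np.s_[170:240,230:420],'left':np.s_[0:100,100:170],'right':np.s_[0:100,490:540],'blocks':np.s_[0:160,240:390]}.items(): print(n,cv2.phaseCorrelate(g(a,r),g(b,r)))
o=env.get_obs();np.set_printoptions(precision=3,suppress=True);print(o['contact_force'],o['wrist_torque'],o['qpos'],o['eef_rot'])
```

```text
rim ((0.10451211684468831, 0.11253341074534973), 0.9100621248836871)
left ((0.3119278175045963, 0.03548879582655928), 0.8581265664100647)
right ((0.05297048332238319, -0.050651543434824475), 0.9595173011779785)
blocks ((0.03796124785446864, 0.057746482993238146), 0.9286134990056356)
[-0.261 -3.925 -4.428] [-1.581  0.21  -0.09 ] [-0.83   0.408  0.634  1.98  -0.317  0.852 -0.058] [ 2.259  2.183 -0.   ]
```

```bash
m() { egrep 'pos|contact'; }
python3 ok.py 8 && python3 -m inch '[{"dx":0.01,"dy":0,"dz":0,"ax":0,"ay":0,"az":0},{"dx":0.01,"dy":0,"dz":0,"ax":0,"ay":0,"az":0}]' | m
python3 ok.py 8 && python3 -m inch '[{"dx":0.01,"dy":0,"dz":0,"ax":0,"ay":0,"az":0},{"dx":0.01,"dy":0,"dz":0,"ax":0,"ay":0,"az":0}]' | m
python3 ok.py 8 && python3 -m inch '[{"dx":0.01,"dy":0,"dz":0,"ax":0,"ay":0,"az":0},{"dx":0.01,"dy":0,"dz":0,"ax":0,"ay":0,"az":0}]' | m
python3 ok.py 8 && python3 -m inch '[{"dx":0.01,"dy":0,"dz":0,"ax":0,"ay":0,"az":0},{"dx":0.01,"dy":0,"dz":0,"ax":0,"ay":0,"az":0}]' | m
```

```text
tool_pos: [0.5022, 0.131, 0.1104]
contact_force: [-0.3, -3.9, -5.3]
tool_pos: [0.5022, 0.1314, 0.1104]
contact_force: [-0.3, -8.1, -5.5]
```

```bash
m() { egrep 'pos|contact'; }
python3 -m inch '[{"dx":0,"dy":0,"dz":0,"ax":0,"ay":0,"az":0},{"dx":0,"dy":0,"dz":0,"ax":0,"ay":0,"az":0},{"dx":0,"dy":0,"dz":0,"ax":0,"ay":0,"az":0},{"dx":-0.03,"dy":0,"dz":0,"ax":0,"ay":0,"az":0},{"dx":-0.08,"dy":0,"dz":0,"ax":0,"ay":0,"az":0},{"dx":-0.16,"dy":0,"dz":0,"ax":0,"ay":0,"az":0},{"dx":-0.28,"dy":0,"dz":0,"ax":0,"ay":0,"az":0},{"dx":-0.42,"dy":0,"dz":0,"ax":0,"ay":0,"az":0},{"dx":-0.55,"dy":0,"dz":0,"ax":0,"ay":0,"az":0},{"dx":-0.65,"dy":0,"dz":0,"ax":0,"ay":0,"az":0}]' | m
python3 -m inch '[{"dx":-0.15,"dy":0,"dz":0,"ax":0,"ay":0,"az":0},{"dx":-0.35,"dy":0,"dz":0,"ax":0,"ay":0,"az":0},{"dx":-0.6,"dy":0,"dz":0,"ax":0,"ay":0,"az":0},{"dx":-0.8,"dy":0,"dz":0,"ax":0,"ay":0,"az":0},{"dx":-0.92,"dy":0,"dz":0,"ax":0,"ay":0,"az":0},{"dx":-0.98,"dy":0,"dz":0,"ax":0,"ay":0,"az":0},{"dx":-0.98,"dy":0,"dz":0,"ax":0,"ay":0,"az":0},{"dx":-0.98,"dy":0,"dz":0,"ax":0,"ay":0,"az":0}]' | m
python3 - <<'E'
from h import *
np.set_printoptions(precision=4,suppress=True)
F=[]
o=env.get_obs();print(o['tool_pos'],o['contact_force'],o['wrist_torque'],o['qpos'],o['eef_rot'])
a=snap('wrist','w7');snap('side','side7');snap('top','top7')
# rim circle: outer edge from bright-wall vs background; try model overlay
T=np.array(o['tool_pos']);Rm=Ro.from_rotvec(o['eef_rot']).as_matrix()
for D,c in((.115,(0,255,0)),):
    ctr=T+Rm@np.array([D,0,-.0465])
    print(ctr)
    pts=np.array([proj('w7',ctr+.08*np.array([np.cos(s),np.sin(s),0])) for s in np.linspace(0,6.28,200)])
    b=cv2.resize(a[:,:,::-1][0:240,80:560],(800,400),interpolation=cv2.INTER_CUBIC)
    for p in pts: cv2.circle(b,tuple(int(round(x)) for x in ((p+.5-[80,0])*800/480)),1,c,-1)
s=cv2.imread('pics/side7.png')[90:240,150:350];t=cv2.imread('pics/top7.png')[160:310,120:320]
cv2.imwrite('pics/m6.png',np.vstack([b,cv2.resize(np.hstack([s,t]),(800,200) if 0 else (533,200)) .repeat(1,0) if 0 else np.hstack([cv2.resize(s,(267,200)),cv2.resize(t,(267,200)),np.zeros((200,266,3),np.uint8)])]))
E
```

```text
tool_pos: [0.5001, 0.0662, 0.1106]
contact_force: [0.2, 0.2, -5.6]
tool_pos: [0.4967, -0.0302, 0.1104]
contact_force: [-0.6, -0.5, -4.7]
[ 0.4967 -0.0302  0.1104] [-0.5666 -0.5132 -4.6992] [-0.5456  0.0446  0.0275] [-0.5639  0.3786  0.6776  2.0305 -0.3177  0.8362  0.2615] [-2.2583 -2.1837 -0.    ]
[0.5006 0.0847 0.157 ]
```

View pics/m6.png

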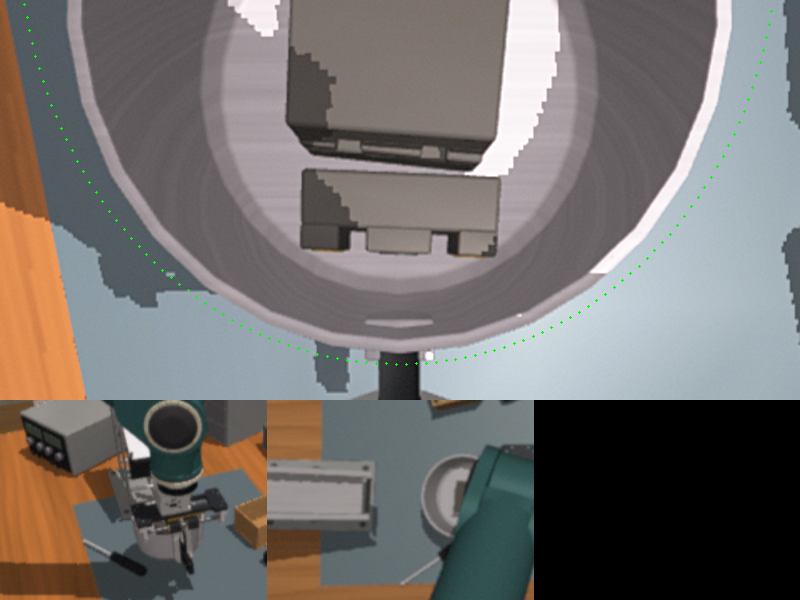

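```bash
cat > fit.py <<'E'
from h import *
import sys
from scipy.optimize import least_squares
np.set_printoptions(precision=4,suppress=True)
def rimpts(f,C,r0=380,show=False):
    im=cv2.GaussianBlur(cv2.imread(f'pics/{f}.png'),(3,3),0).astype(float);q=im[:,:,2]-im[:,:,0]
    out=[]
    for th in np.deg2rad(np.r_[5:80,100:175]):
        prev=None
        for r in np.arange(150,r0,.5):
            u,v=C[0]+r*np.cos(th),C[1]+r*np.sin(th)
            if not(0<=u<639 and 0<=v<399): continue
            x=cv2.getRectSubPix(q.astype(np.float32),(1,1),(u,v))[0,0]
            if prev is not None and prev>-6 and x<=-6: last=(u,v); out.append((u,v,r,np.rad2deg(th))); break
            prev=x
    return np.array(out)
if __name__=='__main__':
    f=sys.argv[1];TR=np.array(eval(sys.argv[2]));
    P=rimpts(f,(320,0));print(P[::8])
    K,R,t=cam(f)
    # tool frame from stored obs
    o=env.get_obs();T=np.array(o['tool_pos']);Rm=Ro.from_rotvec(o['eef_rot']).as_matrix()
    def res(x,full=False):
        D,y0,z0,pit,rol=x
        c=np.array([D,y0,z0]);Q=Ro.from_rotvec([rol,pit,0]).as_matrix()
        n=Q[:,2]
        r=[]
        for u,v in P[:,:2]:
            ca,d=ray(f,u,v);ca=Rm.T@(ca-T);d=Rm.T@d
            X=ca+d*(n@(c-ca))/(n@d);r.append(np.linalg.norm(X-c)-.08)
        return np.r_[np.array(r)*1e3,(z0+.0465)*TR[0],y0*TR[1],rol*TR[2],pit*TR[3],(D-.115)*TR[4]]
    s=least_squares(res,[.115,0,-.0465,0,0],loss='soft_l1');print(s.x,np.abs(s.fun[:-5]).mean(),len(P))
E
python3 fit.py w7 '[3000,3000,3000,30,10]'; python3 fit.py w7 '[30,1000,3000,3000,10]'; python3 fit.py w7 '[100,1000,3000,30,1000]'
```

```text
[[518.2427  17.344  199.       5.    ]
 [512.9253  44.5403 198.      13.    ]
 [506.2493  71.4944 199.5     21.    ]
 [495.3613  97.2043 200.5     29.    ]
 [480.9251 121.2657 201.5     37.    ]
 [464.2498 144.2498 204.      45.    ]
 [443.673  164.1196 205.5     53.    ]
 [420.1132 180.609  206.5     61.    ]
 [394.8989 195.1183 209.      69.    ]
 [367.2397 204.6177 210.      77.    ]
 [265.648  202.8444 210.     105.    ]
 [238.1418 192.8458 209.5    113.    ]
 [213.1296 177.8622 207.5    121.    ]
 [190.36   160.0921 206.     129.    ]
 [169.7068 140.1507 205.5    137.    ]
 [153.3026 116.7228 203.5    145.    ]
 [140.0167  91.7061 202.     153.    ]
 [129.478   65.602  201.5    161.    ]
 [123.6746  38.1618 200.     169.    ]]
[ 0.1145  0.0001 -0.0321 -0.0506 -0.    ] 0.23810927072055474 150
[[518.2427  17.344  199.       5.    ]
 [512.9253  44.5403 198.      13.    ]
 [506.2493  71.4944 199.5     21.    ]
 [495.3613  97.2043 200.5     29.    ]
 [480.9251 121.2657 201.5     37.    ]
 [464.2498 144.2498 204.      45.    ]
 [443.673  164.1196 205.5     53.    ]
 [420.1132 180.609 
[... 623 characters left out ...]
 21.    ]
 [495.3613  97.2043 200.5     29.    ]
 [480.9251 121.2657 201.5     37.    ]
 [464.2498 144.2498 204.      45.    ]
 [443.673  164.1196 205.5     53.    ]
 [420.1132 180.609  206.5     61.    ]
 [394.8989 195.1183 209.      69.    ]
 [367.2397 204.6177 210.      77.    ]
 [265.648  202.8444 210.     105.    ]
 [238.1418 192.8458 209.5    113.    ]
 [213.1296 177.8622 207.5    121.    ]
 [190.36   160.0921 206.     129.    ]
 [169.7068 140.1507 205.5    137.    ]
 [153.3026 116.7228 203.5    145.    ]
 [140.0167  91.7061 202.     153.    ]
 [129.478   65.602  201.5    161.    ]
 [123.6746  38.1618 200.     169.    ]]
[ 0.1153  0.0001 -0.0312 -0.0999 -0.    ] 0.17747334756261907 150
```

```bash
cat > fit2.py <<'E'
from fit import *
def go(f,TP,RV):
    T=np.array(TP);Rm=Ro.from_rotvec(RV).as_matrix();P=rimpts(f,(320,0))
    def res(x):
        th,D0,y0,rol,dz=x;g=np.array([0,0,-.019]);Q=Ro.from_rotvec([rol,-th,0]).as_matrix()
        c=g+Q@np.array([D0,y0,-.0275+dz]);n=Q[:,2];r=[]
        for u,v in P[:,:2]:
            ca,d=ray(f,u,v);ca=Rm.T@(ca-T);d=Rm.T@d
            X=ca+d*(n@(c-ca))/(n@d);r.append(np.linalg.norm(X-c)-.08)
        return np.r_[np.array(r)*1e3,(D0-.1153)*5000,y0*1000,rol*1000,dz*5000]
    s=least_squares(res,[.1,.115,0,0,0],loss='soft_l1')
    th,D0,y0,rol,dz=s.x;Q=Ro.from_rotvec([rol,-th,0]).as_matrix()
    foot=np.array([0,0,-.019])+Q@np.array([D0,y0,.0625+dz])
    print(f,'th,D0,y0,rol,dz',s.x,'err',np.abs(s.fun[:-4]).mean(),'foot in tool',foot,'foot world',T+Rm@foot)
    return s.x
if __name__=='__main__':
    n=sys.argv[1] if len(sys.argv)>1 else None
    if n: o=env.get_obs();snap('wrist',n);go(n,o['tool_pos'],o['eef_rot']);print(o['contact_force'],o['t'])
    else:
        go('w7',[.4967,-.0302,.1104],[-2.2583,-2.1837,0]);go('w6',[.5022,.1302,.1105],[2.259,2.183,0]);go('w5',[.5021,.1261,.1105],[2.259,2.183,0])
E
python3 fit2.py
```

```text
w7 th,D0,y0,rol,dz [ 0.1341  0.1133  0.0001 -0.      0.    ] err 0.16549197506234922 foot in tool [0.1039 0.0001 0.0581] foot world [0.5003 0.0736 0.0523]
w6 th,D0,y0,rol,dz [ 0.1005  0.1139  0.0002 -0.      0.    ] err 0.16693624100604865 foot in tool [0.1071 0.0002 0.0546] foot world [0.5061 0.2372 0.0559]
w5 th,D0,y0,rol,dz [0.1006 0.1139 0.0001 0.     0.    ] err 0.1630021997568636 foot in tool [0.1071 0.0001 0.0546] foot world [0.5059 0.2331 0.0558]
```

```bash
python3 -m inch '[{"dx":0,"dy":0,"dz":0,"ax":0,"ay":0.03,"az":0},{"dx":0,"dy":0,"dz":0,"ax":0,"ay":0.06,"az":0},{"dx":0,"dy":0,"dz":0,"ax":0,"ay":0.085,"az":0},{"dx":0,"dy":0,"dz":0,"ax":0,"ay":0.085,"az":0},{"dx":0,"dy":0,"dz":0,"ax":0,"ay":0.085,"az":0}]' - 60 
python3 fit2.py w8
python3 - <<'E'
from fit import *
import fit
T=np.array([.47820,-.09921,.15230]);Rm=Ro.from_rotvec([2.872,1.272,.001]).as_matrix();f='w3'
im=cv2.GaussianBlur(cv2.imread('pics/w3.png'),(3,3),0).astype(np.float32);q=im[:,:,2]-im[:,:,0];P=[]
for th in np.deg2rad(np.r_[0:78,102:180]):
    prev=None
    for r in np.arange(105,160,.5):
        u,v=316+r*np.cos(th),45+r*np.sin(th);x=cv2.getRectSubPix(q,(1,1),(u,v))[0,0]
        if prev is not None and prev>-6 and x<=-6: P.append((u,v));break
        prev=x
P=np.array(P);print(len(P))
def res(x,pr):
    D,y,z,p=x;n=Ro.from_rotvec([0,-p,0]).as_matrix()[:,2];c=np.array([D,y,z]);r=[]
    for u,v in P:
        ca,d=ray(f,u,v);ca=Rm.T@(ca-T);d=Rm.T@d;X=ca+d*(n@(c-ca))/(n@d);r.append(np.linalg.norm(X-c)-.08)
    return np.r_[np.array(r)*1e3,p*pr]
for pr in(5000,0):
    s=least_squares(res,[.115,0,.062,0],loss='soft_l1',args=(pr,));print(s.x,np.abs(s.fun[:-1]).mean(),T+Rm@s.x[:3])
E
```

```text
t: 21.7
tool_pos: [0.4967, -0.0306, 0.1104]
eef_rot: [-2.19, -2.117, -0.145]
contact_force: [-0.5, 0.1, -4.3]
opening: 0.0117
gripper_force: 60.0
w8 th,D0,y0,rol,dz [ 0.1361  0.1131  0.0001 -0.      0.    ] err 0.16270949690444855 foot in tool [0.1036 0.0001 0.0583] foot world [0.5006 0.0798 0.0663]
[-0.5046  0.146  -4.2714] 21.7
156
[ 0.1156 -0.0029  0.0619  0.    ] 0.17739852493493993 [ 0.5538 -0.0116  0.0904]
[ 0.1162 -0.0029  0.0622  0.0413] 0.17192851668755124 [ 0.5542 -0.0112  0.0901]
```

Run:
```python
from h import *
np.set_printoptions(precision=4,suppress=True)
o=env.get_obs();Rm=Ro.from_rotvec(o['eef_rot']);T=o['tool_pos'];M=Rm.as_matrix()
yaw=np.arctan2(M[1,0],M[0,0]);print(np.rad2deg(yaw),M)
phi=np.deg2rad(47.8)-yaw
rv=Rm.inv().apply([0,0,phi])/(np.pi/2);print('turn',rv)
w1=np.array([.4767,-.115,.1104]);print('shift1',rel(w1))
R2=Ro.from_rotvec([0,0,phi])*Rm
d=np.array([.4393,-.3311,.1104])-w1;print('shift2 total',R2.inv().apply(d)/.1)
```

```text
88.06478665340815 [[ 0.0335  0.9994  0.0044]
 [ 0.9906 -0.0338  0.1322]
 [ 0.1323 -0.0001 -0.9912]]
turn [-0.0592  0.      0.4435]
shift1 [-0.8443 -0.1712 -0.1124]
shift2 total [-1.8358  1.1745 -0.2452]
```

```bash
python3 -m inch '[{"dx":-0.1,"dy":-0.02,"dz":-0.014,"ax":-0.006,"ay":0,"az":0.044},{"dx":-0.3,"dy":-0.06,"dz":-0.04,"ax":-0.018,"ay":0,"az":0.13},{"dx":-0.5,"dy":-0.1,"dz":-0.066,"ax":-0.03,"ay":0,"az":0.22},{"dx":-0.7,"dy":-0.14,"dz":-0.094,"ax":-0.042,"ay":0,"az":0.31},{"dx":-0.8,"dy":-0.16,"dz":-0.107,"ax":-0.053,"ay":0,"az":0.4},{"dx":-0.84,"dy":-0.17,"dz":-0.112,"ax":-0.059,"ay":0,"az":0.4435},{"dx":-0.84,"dy":-0.17,"dz":-0.112,"ax":-0.059,"ay":0,"az":0.4435}]' | egrep 'pos|con|rot'
python3 -m inch '[{"dx":-0.15,"dy":0.1,"dz":-0.02,"ax":0,"ay":0,"az":0},{"dx":-0.4,"dy":0.26,"dz":-0.053,"ax":0,"ay":0,"az":0},{"dx":-0.65,"dy":0.42,"dz":-0.087,"ax":0,"ay":0,"az":0},{"dx":-0.9,"dy":0.58,"dz":-0.12,"ax":0,"ay":0,"az":0}]' | egrep 'pos|con'
python3 -m inch '[{"dx":-0.25,"dy":0.16,"dz":-0.033,"ax":0,"ay":0,"az":0},{"dx":-0.5,"dy":0.32,"dz":-0.067,"ax":0,"ay":0,"az":0},{"dx":-0.75,"dy":0.48,"dz":-0.1,"ax":0,"ay":0,"az":0},{"dx":-0.9,"dy":0.57,"dz":-0.12,"ax":0,"ay":0,"az":0},{"dx":-0.93,"dy":0.59,"dz":-0.124,"ax":0,"ay":0,"az":0},{"dx":-0.93,"dy":0.59,"dz":-0.124,"ax":0,"ay":0,"az":0},{"dx":-0.93,"dy":0.59,"dz":-0.124,"ax":0,"ay":0,"az":0}]' | egrep 'pos|con'
python3 fit2.py w9
python3 - <<'E'
from h import *
np.set_printoptions(precision=4,suppress=True)
o=env.get_obs();M=Ro.from_rotvec(o['eef_rot']).as_matrix();print(o['tool_pos'],o['qpos'],M,o['wrist_torque'])
E
```

```text
tool_pos: [0.4767, -0.1145, 0.1104]
eef_rot: [-2.817, -1.249, -0.187]
contact_force: [0.5, -0.3, -4.8]
tool_pos: [0.4588, -0.2215, 0.1103]
contact_force: [0.4, 0.5, -4.1]
tool_pos: [0.4397, -0.3292, 0.1101]
contact_force: [0.2, 0.1, -4.5]
w9 th,D0,y0,rol,dz [ 0.0295  0.1134  0.0066 -0.0003 -0.0014] err 5.633027987771943 foot in tool [0.1116 0.0066 0.0454] foot world [ 0.5228 -0.2471  0.08  ]
[ 0.2153  0.0614 -4.4634] 24.0
[ 0.4397 -0.3293  0.1102] [ 0.053   0.5126  0.7914  1.9162 -0.6147  0.9538  0.4304] [[ 0.6654  0.7412  0.0887]
 [ 0.7345 -0.6713  0.0993]
 [ 0.1332 -0.0009 -0.9911]] [-0.6196  0.6146 -0.0026]
```

Run:
```python
from h import *
np.set_printoptions(precision=4,suppress=True)
a=cv2.imread('pics/w8.png');b=cv2.imread('pics/w9.png')
g=lambda i,r:cv2.cvtColor(np.ascontiguousarray(i[r]),cv2.COLOR_BGR2GRAY).astype(np.float32)
for n,r in {'blocks':np.s_[0:160,240:390],'wall':np.s_[160:215,230:400],'left':np.s_[0:100,115:160],'right':np.s_[0:100,480:525]}.items(): print(n,cv2.phaseCorrelate(g(a,r),g(b,r)))
o=env.get_obs();M=Ro.from_rotvec(o['eef_rot']).as_matrix();T=o['tool_pos']
ux=M[:,0]*[1,1,0];ux/=np.linalg.norm(ux);f=T+.1131*ux;print('foot',f-[0,0,.0437]);e=np.array([.5153,-.2473,0])-f;e[2]=0;print('xy err',e,M.T@e/.1,'down unit',M.T@[0,0,-1])
```

```text
blocks ((-0.09708269792419344, -0.7798565984503654), 0.3599781708717346)
wall ((-0.39105652990295425, 0.12473134732330493), 0.4581749518712362)
left ((0.45442357063827643, 0.26986129725192143), 0.5253005727132162)
right ((0.4845895540979832, 0.06950536613082647), 0.5787756972842746)
foot [ 0.5156 -0.2455  0.0665]
xy err [-0.0003 -0.0018  0.    ] [-0.0155  0.0098 -0.0021] down unit [-0.1332  0.0009  0.9911]
```

```bash
cat > fz.py <<'E'
import sys
from cell import env
sys.exit(int(env.get_obs()['contact_force'][2]>float(sys.argv[1])))
E
m() { egrep 'pos|contact'; }
python3 -m inch '[{"dx":-0.02,"dy":0.01,"dz":0.05,"ax":0,"ay":0,"az":0},{"dx":-0.035,"dy":0.01,"dz":0.15,"ax":0,"ay":0,"az":0},{"dx":-0.048,"dy":0.01,"dz":0.25,"ax":0,"ay":0,"az":0},{"dx":-0.06,"dy":0.01,"dz":0.33,"ax":0,"ay":0,"az":0},{"dx":-0.064,"dy":0.01,"dz":0.36,"ax":0,"ay":0,"az":0},{"dx":-0.064,"dy":0.01,"dz":0.36,"ax":0,"ay":0,"az":0},{"dx":-0.064,"dy":0.01,"dz":0.36,"ax":0,"ay":0,"az":0}]' | m
python3 fz.py 0 && python3 -m inch '[{"dx":-0.0013,"dy":0,"dz":0.01,"ax":0,"ay":0,"az":0},{"dx":-0.0013,"dy":0,"dz":0.01,"ax":0,"ay":0,"az":0}]' | m
python3 fz.py 0 && python3 -m inch '[{"dx":-0.0013,"dy":0,"dz":0.01,"ax":0,"ay":0,"az":0},{"dx":-0.0013,"dy":0,"dz":0.01,"ax":0,"ay":0,"az":0}]' | m
python3 fz.py 0 && python3 -m inch '[{"dx":-0.0013,"dy":0,"dz":0.01,"ax":0,"ay":0,"az":0},{"dx":-0.0013,"dy":0,"dz":0.01,"ax":0,"ay":0,"az":0}]' | m
python3 fz.py 0 && python3 -m inch '[{"dx":-0.0013,"dy":0,"dz":0.01,"ax":0,"ay":0,"az":0},{"dx":-0.0013,"dy":0,"dz":0.01,"ax":0,"ay":0,"az":0}]' | m
python3 fz.py 0 && python3 -m inch '[{"dx":-0.0013,"dy":0,"dz":0.01,"ax":0,"ay":0,"az":0},{"dx":-0.0013,"dy":0,"dz":0.01,"ax":0,"ay":0,"az":0}]' | m
python3 -c "
from cell import env
o=env.get_obs();print(o['contact_force'],o['wrist_torque'],o['t'],o['tool_pos'])"
```

```text
tool_pos: [0.4391, -0.3322, 0.0739]
contact_force: [0.5, -0.9, -4.3]
tool_pos: [0.439, -0.332, 0.0727]
contact_force: [-0.6, 0.1, -5.3]
tool_pos: [0.4389, -0.332, 0.0716]
contact_force: [0.1, -0.2, -4.8]
tool_pos: [0.439, -0.3322, 0.0707]
contact_force: [-0.7, -0.4, -2.7]
tool_pos: [0.439, -0.3324, 0.0699]
contact_force: [-2.9, -1.0, 5.8]
[-2.94602007 -0.9533197   5.76618369] [-0.27747762  0.74643664  0.13238112] 25.925 [ 0.4389581  -0.33243571  0.06994095]
```

```bash
m() { egrep 'pos|contact'; }
python3 -m inch '[{"dx":-0.007,"dy":-0.007,"dz":-0.001,"ax":0,"ay":0,"az":0},{"dx":-0.007,"dy":-0.007,"dz":-0.001,"ax":0,"ay":0,"az":0}]' | m
python3 fz.py 8 && python3 -m inch '[{"dx":-0.007,"dy":-0.007,"dz":-0.001,"ax":0,"ay":0,"az":0},{"dx":-0.007,"dy":-0.007,"dz":-0.001,"ax":0,"ay":0,"az":0}]' | m
```

```text
tool_pos: [0.4384, -0.3322, 0.0699]
contact_force: [0.8, -0.7, 4.9]
tool_pos: [0.4376, -0.3321, 0.0699]
contact_force: [4.7, -0.2, 3.9]
```

```bash
m() { egrep 'pos|contact'; }
python3 -m inch '[{"dx":0.008,"dy":0.008,"dz":0.001,"ax":0,"ay":0,"az":0},{"dx":0.008,"dy":0.008,"dz":0.001,"ax":0,"ay":0,"az":0}]' | m
python3 fz.py 8 && python3 -m inch '[{"dx":-0.0007,"dy":0,"dz":0.005,"ax":0,"ay":0,"az":0},{"dx":-0.0007,"dy":0,"dz":0.005,"ax":0,"ay":0,"az":0}]' | m
python3 fz.py 8 && python3 -m inch '[{"dx":0.007,"dy":-0.007,"dz":0.001,"ax":0,"ay":0,"az":0},{"dx":0.007,"dy":-0.007,"dz":0.001,"ax":0,"ay":0,"az":0}]' | m
python3 -c "
from cell import env
o=env.get_obs();print(o['contact_force'],o['wrist_torque'],o['t'],o['tool_pos'])"
```

```text
tool_pos: [0.438, -0.3323, 0.0698]
contact_force: [1.1, -1.5, 6.8]
tool_pos: [0.438, -0.3325, 0.0695]
contact_force: [0.2, -1.3, 10.0]
[ 0.19819489 -1.26128542 10.00121343] [ 0.21484494 -0.48108802 -0.13929952] 26.925 [ 0.43797891 -0.33246148  0.06947363]
```

```bash
m() { egrep 'pos|contact'; }
python3 -m inch '[{"dx":0.0027,"dy":0,"dz":-0.02,"ax":0,"ay":0,"az":0},{"dx":0.022,"dy":0.001,"dz":-0.018,"ax":0,"ay":0,"az":0},{"dx":0.022,"dy":0.001,"dz":-0.018,"ax":0,"ay":0,"az":0}]' | m
python3 fz.py 0 && python3 -m inch '[{"dx":-0.0013,"dy":0,"dz":0.01,"ax":0,"ay":0,"az":0},{"dx":-0.0013,"dy":0,"dz":0.01,"ax":0,"ay":0,"az":0}]' | m
python3 fz.py 0 && python3 -m inch '[{"dx":-0.0007,"dy":0,"dz":0.005,"ax":0,"ay":0,"az":0},{"dx":-0.0007,"dy":0,"dz":0.005,"ax":0,"ay":0,"az":0}]' | m
python3 fz.py 0 && python3 -m inch '[{"dx":-0.0007,"dy":0,"dz":0.005,"ax":0,"ay":0,"az":0},{"dx":-0.0007,"dy":0,"dz":0.005,"ax":0,"ay":0,"az":0}]' | m
python3 fz.py 0 && python3 -m inch '[{"dx":-0.0007,"dy":0,"dz":0.005,"ax":0,"ay":0,"az":0},{"dx":-0.0007,"dy":0,"dz":0.005,"ax":0,"ay":0,"az":0}]' | m
python3 fz.py 0 && python3 -m inch '[{"dx":-0.0007,"dy":0,"dz":0.005,"ax":0,"ay":0,"az":0},{"dx":-0.0007,"dy":0,"dz":0.005,"ax":0,"ay":0,"az":0}]' | m
python3 -c "
from cell import env
o=env.get_obs();print(o['contact_force'],o['wrist_torque'],o['t'],o['tool_pos'])"
```

```text
tool_pos: [0.439, -0.3302, 0.0707]
contact_force: [0.2, -0.1, -4.5]
tool_pos: [0.4393, -0.3306, 0.07]
contact_force: [-0.2, 0.9, -4.8]
tool_pos: [0.4395, -0.3307, 0.0697]
contact_force: [0.6, 0.9, -4.4]
tool_pos: [0.4395, -0.3307, 0.0693]
contact_force: [0.0, 1.1, -2.6]
tool_pos: [0.4396, -0.3306, 0.0687]
contact_force: [1.4, 2.2, -4.3]
tool_pos: [0.4396, -0.3306, 0.0682]
contact_force: [1.6, 2.4, -4.2]
[ 1.60359857  2.35728415 -4.16916943] [ 0.06856689 -0.05010952  0.03386844] 28.55 [ 0.4395598  -0.33063417  0.06817237]
```

```bash
m() { egrep 'pos|contact'; }
python3 fz.py 0 && python3 -m inch '[{"dx":0.006,"dy":0,"dz":0.001,"ax":0,"ay":0,"az":0},{"dx":0.006,"dy":0,"dz":0.001,"ax":0,"ay":0,"az":0}]' | m
python3 fz.py 0 && python3 -m inch '[{"dx":-0.0013,"dy":0,"dz":0.01,"ax":0,"ay":0,"az":0},{"dx":-0.0013,"dy":0,"dz":0.01,"ax":0,"ay":0,"az":0}]' | m
python3 fz.py 0 && python3 -m inch '[{"dx":-0.0013,"dy":0,"dz":0.01,"ax":0,"ay":0,"az":0},{"dx":-0.0013,"dy":0,"dz":0.01,"ax":0,"ay":0,"az":0}]' | m
python3 fz.py 0 && python3 -m inch '[{"dx":-0.0013,"dy":0,"dz":0.01,"ax":0,"ay":0,"az":0},{"dx":-0.0013,"dy":0,"dz":0.01,"ax":0,"ay":0,"az":0}]' | m
python3 -c "
from cell import env
o=env.get_obs();print(o['contact_force'],o['wrist_torque'],o['t'],o['tool_pos'])"
```

```text
tool_pos: [0.4398, -0.3304, 0.0681]
contact_force: [0.6, 0.8, -4.4]
tool_pos: [0.4398, -0.3304, 0.0671]
contact_force: [1.5, -0.3, -3.7]
tool_pos: [0.4398, -0.3303, 0.0661]
contact_force: [1.3, 0.2, -4.3]
tool_pos: [0.4399, -0.3303, 0.0651]
contact_force: [1.8, 0.1, -4.2]
[ 1.75424324  0.09948175 -4.21364243] [-0.38804321  0.279207    0.01913244] 29.55 [ 0.43986752 -0.33026487  0.06507327]
```

```bash
m() { egrep 'pos|contact'; }
python3 fz.py 0 && python3 -m inch '[{"dx":0.0013,"dy":0.002,"dz":0.01,"ax":0,"ay":0,"az":0},{"dx":0,"dy":0.002,"dz":0.02,"ax":0,"ay":0,"az":0},{"dx":0,"dy":0.002,"dz":0.02,"ax":0,"ay":0,"az":0}]' | m
python3 fz.py 0 && python3 -m inch '[{"dx":-0.0013,"dy":0,"dz":0.01,"ax":0,"ay":0,"az":0},{"dx":-0.0027,"dy":0,"dz":0.02,"ax":0,"ay":0,"az":0},{"dx":-0.0027,"dy":0,"dz":0.02,"ax":0,"ay":0,"az":0}]' | m
python3 fz.py 0 && python3 -m inch '[{"dx":-0.0013,"dy":0,"dz":0.01,"ax":0,"ay":0,"az":0},{"dx":-0.0027,"dy":0,"dz":0.02,"ax":0,"ay":0,"az":0},{"dx":-0.0027,"dy":0,"dz":0.02,"ax":0,"ay":0,"az":0}]' | m
python3 fz.py -1 && python3 -m inch '[{"dx":-0.0013,"dy":0,"dz":0.01,"ax":0,"ay":0,"az":0},{"dx":-0.0013,"dy":0,"dz":0.01,"ax":0,"ay":0,"az":0}]' | m
python3 fz.py -1 && python3 -m inch '[{"dx":-0.0007,"dy":0,"dz":0.005,"ax":0,"ay":0,"az":0},{"dx":-0.0007,"dy":0,"dz":0.005,"ax":0,"ay":0,"az":0}]' | m
python3 -c "
from cell import env
o=env.get_obs();print(o['contact_force'],o['wrist_torque'],o['t'],o['tool_pos'])"
```

```text
tool_pos: [0.4401, -0.3303, 0.0631]
contact_force: [1.1, 0.8, -3.8]
tool_pos: [0.4401, -0.3302, 0.0611]
contact_force: [0.7, 0.0, -4.1]
tool_pos: [0.4402, -0.3302, 0.0591]
contact_force: [0.7, -0.4, -5.4]
tool_pos: [0.4402, -0.3302, 0.0581]
contact_force: [-0.3, 0.6, -4.3]
tool_pos: [0.4402, -0.3302, 0.0576]
contact_force: [0.7, -0.2, -4.4]
[ 0.71175089 -0.23522066 -4.43233563] [-0.61363254  0.5319086   0.02277852] 31.175 [ 0.44018831 -0.33021842  0.05761956]
```

```bash
m() { egrep 'pos|contact'; }
python3 fz.py -2 && python3 -m inch '[{"dx":-0.0007,"dy":0,"dz":0.005,"ax":0,"ay":0,"az":0},{"dx":-0.0007,"dy":0,"dz":0.005,"ax":0,"ay":0,"az":0}]' | m
python3 fz.py -2 && python3 -m inch '[{"dx":-0.0007,"dy":0,"dz":0.005,"ax":0,"ay":0,"az":0},{"dx":-0.0007,"dy":0,"dz":0.005,"ax":0,"ay":0,"az":0}]' | m
python3 fz.py -2 && python3 -m inch '[{"dx":-0.0007,"dy":0,"dz":0.005,"ax":0,"ay":0,"az":0},{"dx":-0.0007,"dy":0,"dz":0.005,"ax":0,"ay":0,"az":0}]' | m
python3 fz.py -2 && python3 -m inch '[{"dx":-0.0007,"dy":0,"dz":0.005,"ax":0,"ay":0,"az":0},{"dx":-0.0007,"dy":0,"dz":0.005,"ax":0,"ay":0,"az":0}]' | m
python3 fz.py -2 && python3 -m inch '[{"dx":-0.0007,"dy":0,"dz":0.005,"ax":0,"ay":0,"az":0},{"dx":-0.0007,"dy":0,"dz":0.005,"ax":0,"ay":0,"az":0}]' | m
```

```text
tool_pos: [0.4402, -0.3302, 0.0571]
contact_force: [0.7, 0.0, -4.8]
tool_pos: [0.4402, -0.3305, 0.0568]
contact_force: [-2.0, -0.1, 1.0]
```

```bash
m() { egrep 'pos|contact|open'; }
python3 -m inch '[{"dx":0,"dy":0,"dz":0,"ax":0,"ay":0,"az":0},{"dx":0,"dy":0,"dz":0,"ax":0,"ay":0,"az":0},{"dx":0,"dy":0,"dz":0,"ax":0,"ay":0,"az":0},{"dx":0,"dy":0,"dz":0,"ax":0,"ay":0,"az":0},{"dx":0,"dy":0,"dz":0,"ax":0,"ay":0,"az":0},{"dx":0,"dy":0,"dz":0,"ax":0,"ay":0,"az":0}]' 0.5 | m
python3 -m inch '[{"dx":0,"dy":0,"dz":-0.05,"ax":0,"ay":0,"az":0},{"dx":0,"dy":0,"dz":-0.2,"ax":0,"ay":0,"az":0},{"dx":0,"dy":0,"dz":-0.5,"ax":0,"ay":0,"az":0},{"dx":0,"dy":0,"dz":-0.9,"ax":0,"ay":0,"az":0},{"dx":0,"dy":0,"dz":-1,"ax":0,"ay":0,"az":0},{"dx":0,"dy":0,"dz":-1,"ax":0,"ay":0,"az":0},{"dx":0,"dy":0,"dz":-1,"ax":0,"ay":0,"az":0}]' | m
python3 - <<'E'
from h import *
np.set_printoptions(precision=4,suppress=True)
o=env.get_obs();print(o['contact_force'],o['qpos'],o['t'])
snap('wrist','wa');snap('side','sidea');snap('top','topa')
# dark-edge check: where a level rim at nest should project
c=np.array([.5153,-.2473,.103])
for f in('wa','sidea','topa'):
    im=cv2.imread(f'pics/{f}.png').astype(int)
    for k in range(0,360,30):
        q=[proj(f,c+np.array([np.cos(np.deg2rad(k)),np.sin(np.deg2rad(k)),0])*r) for r in(.070,.078,.088)]
        print(f,k,[ (int(p[0]),int(p[1]),im[int(p[1]),int(p[0])].tolist()) if 0<=p[0]<640 and 0<=p[1]<400 else None for p in q])
E
```

```text
tool_pos: [0.4402, -0.3302, 0.0566]
contact_force: [-0.4, 0.2, 1.1]
opening: 0.0467
tool_pos: [0.4311, -0.3396, 0.155]
contact_force: [0.4, 0.1, -1.2]
opening: 0.047
[ 0.3976  0.0768 -1.2238] [ 0.0346  0.454   0.8409  1.8804 -0.5495  1.0337  0.3944] 33.3
wa 0 [None, None, None]
wa 30 [None, None, None]
wa 60 [None, None, None]
wa 90 [None, None, None]
wa 120 [(221, 17, [104, 99, 108]), (209, 13, [182, 178, 191]), (195, 8, [132, 123, 111])]
wa 150 [(220, 73, [109, 106, 115]), (209, 76, [197, 193, 208]), (195, 79, [132, 125, 113])]
wa 180 [(246, 121, [109, 105, 113]), (238, 128, [225, 219, 230]), (228, 138, [151, 151, 162])]
wa 210 [(289, 149, [102, 99, 106]), (286, 159, [223, 216, 231]), (282, 173, [243, 240, 241])]
wa 240 [(340, 151, [84, 82, 88]), (342, 162, [200, 194, 209]), (345, 176, [243, 240, 239])]
wa 270 [(385, 127, [74, 71, 77]), (393, 136, [227, 220, 233]), (402, 146, [18, 17, 20])]
wa 300 [(415, 83, [71, 69, 74]), (426, 86, [223, 217, 229]), (439, 91, [37, 39, 42])]
wa 330 [(420, 27, [65, 64, 67]), (431, 25, [210, 205, 220]), (446, 21, [142, 134, 123])]
sidea 0 [(348, 256,
[... 1547 characters left out ...]
, 158, 162]), (365, 240, [112, 114, 118])]
topa 150 [(381, 246, [138, 139, 144]), (380, 249, [160, 159, 161]), (378, 252, [134, 137, 143])]
topa 180 [(395, 249, [107, 107, 113]), (395, 252, [133, 133, 139]), (395, 256, [133, 138, 144])]
topa 210 [(408, 245, [73, 73, 77]), (410, 248, [157, 158, 160]), (412, 251, [138, 141, 146])]
topa 240 [(417, 235, [63, 63, 66]), (420, 237, [151, 151, 153]), (424, 239, [205, 201, 195])]
topa 270 [(420, 222, [63, 63, 64]), (423, 222, [129, 131, 136]), (427, 222, [19, 17, 16])]
topa 300 [(416, 208, [64, 65, 67]), (419, 207, [147, 149, 151]), (422, 205, [32, 33, 36])]
topa 330 [(406, 199, [69, 69, 73]), (407, 196, [191, 189, 186]), (409, 193, [158, 159, 159])]
```

```bash
python3 -c "
from cell import env
print(env.hand_in())"
```

```text
the job is handed in; nothing more can be done
None
```

The dish is seated in its nest and released at about 33 s, with the gate stop felt at 8 N. The rim sits level at the seated height all round, and the weight change fits three blocks, though I only saw two of them clearly. The job is handed in, with no verdict returned.

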